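# Clear, trip-test and close up the terrace power box

## Robot

A 6-joint arm with a two-finger parallel gripper is mounted at the origin on the work surface. World frame = base frame: x ahead of the robot, y to its left, z up, the work surface at z = 0. Lengths are in m, angles in degrees, forces in N, time in s.
With the tool pointing down it reaches from about 0.375 to 0.9 m from the base axis. Payload 3.1 kg.
Tool frame: the origin (TCP) lies at the very end of the fingers, on their centre line; the grasp point (between the pads) lies 19 mm behind it; z points along the fingers, y is the line along which they close (so a half turn about z gives the same grasp; the last joint's range is limited). The gripper opens to 87 mm and grips with 3 to 60 N. Pads are 19 mm wide; open, the fingers measure 117 mm over their backs; the gripper's body (75 mm by 190 mm) begins 51 mm behind the grasp point.
Start: joints at [55.09, 30.224, 82.088, -0, 67.689, -10.227], TCP at [0.261, 0.568, 0.223] pointing down, gripper open.
Joint ranges: [-176.69, 176.69], [-43.24, 126.21], [12.49, 139.97], [-82, 262], [0, 151.66], [-163.58, 163.58]. Speed limits (degrees/s): [159.86, 159.86, 180, 180, 180, 180].

## Interface

Orientations are given as a 3x3 rotation matrix whose columns are the frame's x, y, z axes.
In Python, from rig import bot gives the robot as it stands.
- The arm moves only by the tool move_arm, never from a script. Its argument "increments" is a list of rows, each an object with "xyz": the shift along the tool's x, y, z in mm, a list of three; "roll": the turn about the tool's z in rad; "grip": the opening in per cent of the stroke, from 0 (shut) to 100 (fully open). A call has 1 to 5 rows; each row shifts and turns the commanded pose from where the row before left it, along the tool's axes as they then stand; what a row does not reach is not made up. A row lasts 1/12 s, in which the tool goes at most 41.7 mm and 7.16 degrees, less where a joint would pass 70% of its speed; a pose out of reach is approached as far as the arm can. A call is refused whole if a number of a shift passes 41.7 or a number of a turn 0.125, either way. A call with a gripper value outside its range is refused whole. The fingers move at their own pace and stop on an object; the grip force is fixed at half the most. Time passes only in rows, so rows that do not move let the fingers close. It gives the time, the measured TCP pose, the force, the opening and the grip force at its end, in the units of the state.
- bot.read_state(): the state, without advancing time (a new reading comes with each control period).
- bot.capture(name): name is "scene" or "top"; returns (picture, depth): 480x640x3 uint8, red, green, blue; 480x640 float32, m along the optical axis (not along the pixel's ray), 0 where there is no reading.
- bot.camera_model(name): a dict with "intrinsics" (3x3 intrinsics, pixels), "rvec" (rotation vector, rad) and "tvec" (3), from world to camera coordinates, as OpenCV has them. Camera axes: x right, y down, z forward; pixel columns grow to the right and rows downward; lengths in m; the calibration is good to about 2 mm. A picture is of the moment at which its call begins. camera_model takes no time and is no camera call.
- bot.hand_in(): hands the job in; it is judged then, once.
Trained networks look in the newest picture that a camera, given by its name, has taken for a name from the list of things; names that differ only in an ending like _2 or _b are one class to them, and where a whole thing is asked for, a point or a joint stands for the part that bears it (a point fixed in the world has none). Each returns a list of dicts, best first, with "conf" (0 to 1); they miss things now and then, are a little off and sometimes report something else, mostly with a low value. They report only what shows in the picture. A call takes as long as a camera call.
- bot.spot_in(label, camera): "at" ([x, y, z] in m, in the coordinates of the camera as it stood for that picture, good to about 4 mm: the middle of the surface that is visible of it).
- bot.trace(label, camera): "mask" (480x640 bool, what is visible of it).
The state is a dict: "time_s": time; "joint_positions": joint angles; "qvel": joint speeds; "tau": joint torques, N m; "position": TCP position; "tcp_rot": TCP orientation; "force": force on the tool from outside, world axes, zero at the start; "moment": the same for the moment, N m; "opening": opening from 0.0 (shut) to 1.0 (fully open); "grasp_force": force on a finger pad.
Only numpy, scipy, OpenCV 4.12 (cv2) and the standard library are available. Lean on these libraries where they do the work, as an engineer would, in place of code of your own. Each camera call takes 0.05 s, during which the arm holds its last target. There are 200 camera calls.

## Task

The terrace power box on the hallway shelf is due for its trip test. Clear away the herb pots standing in front of it by nesting every one, upright and in size order, inside the big dark blue pot; slide the box's clear shutter open, trip the breaker by pressing its yellow test button (not by pulling the red lever), then lift the red lever fully back up, and after that slide the shutter fully shut against its frame. Leave the stylus gauge, the remote and the record brush where they lie.

Things in the scene. Friction and masses are not known exactly. Their poses are not given: they have to be found in the camera images.
- power_box: Dark grey terrace power box, fixed to the shelf: a console 277 mm wide (y), 177 deep (x), 44 high at its front edge, 132 at the back; its face slopes up at 30 degrees away from the robot. The left part of the face has a window, the blank right part is where the open shutter parks. Origin at the centre of the underside; x to its back, y to its left, z up
- window (a point): Centre of the box's window, at the level of the sloping face; x up the slope, y to the box's left, z out of the face. The window is 132 mm long (x) and 120 wide (y). In its well lies the breaker, a white face plate 112 x 54 mm, 30 mm below the sloping face; the well around it is 36 mm deep
- shutter (a joint): Clear acrylic shutter sliding sideways on the sloping face over the window, in two aluminium channels: 0 = shut, its black leading edge against the frame's left stile; grows as it slides to the box's right (-y), 0.125 m = fully open, window free. Starts at 0 to 0.05. Stays where left; needs 2 to 3 N
- shutter_grip (a point): Middle of the top edge of the shutter's orange grip rib: 14 mm thick (y), 70 long (x, up the slope), standing 20.5 mm off the shutter, whose surface is 5.5 mm above the sloping face. With the shutter shut, 41 mm are free between the rib and the left stile (10 mm high). Axes: x up the slope, y to the box's left (closing direction), z out of the face
- test_button (a joint): Travel of the breaker's round yellow test button (15 mm across, standing 7 mm off the breaker's face): 0 = out, 0.0055 m = fully in; springs back. The lever trips at about 0.004; peak force about 5 N
- button_top (a point): Centre of the test button's top, moving with it; x up the slope, y to the box's left, z out of the face. With the button out: 43 mm up the slope of the window's centre, 12 mm to its left, 23 mm below the sloping face
- trip_lever (a joint): Angle of the breaker's lever: 0 = fully up (on), leaning 0.6 rad up the slope from the face's normal; 1.2 = dropped (tripped), leaning 0.6 rad down the slope. An over-centre mechanism snaps it to the nearer end from mid-throw. Pressing the test button drops it; it is lifted by pushing it up the slope past mid-throw, about 0.5 N at its end
- toggle: The red lever handle itself (turns with joint trip_lever): 18 mm wide (y), 9 thick, reaching 28 mm from its pivot. Origin on the pivot axis, which is 3 mm below the breaker's face and 45 mm down the slope of the button's centre, on the same centre line
- toggle_tip (a point): Middle of the red lever's free end, 28 mm from the pivot. When dropped it is 20 mm above the breaker's face and 61 mm down the slope of the button's centre, with 48 mm free below it (down the slope) to the window's edge
- pot_a: Largest herb pot: dark blue enamel, straight-sided, 84 mm outside, 78 inside diameter, 50 tall, floor 7 mm thick, 0.45 kg; too wide to grasp, it stays standing on the shelf. Origin at the centre of its underside, z up
- pot_b: Herb pot of the same graded set, red enamel, 68 mm outside, 63.2 mm inside diameter, 50 mm tall, floor 7 mm thick, about 0.2 kg; may be absent (None). Origin at the centre of its underside, z up. Nested, it rests on the floor of the next larger pot present, and its rim stands 7 mm above that pot's rim
- pot_c: Herb pot of the same graded set, yellow enamel, 57 mm outside, 52.2 mm inside diameter, 50 mm tall, floor 7 mm thick, about 0.16 kg; may be absent (None). Origin at the centre of its underside, z up. Nested, it rests on the floor of the next larger pot present, and its rim stands 7 mm above that pot's rim
- pot_d: Herb pot of the same graded set, green enamel, 46 mm outside, 41.2 mm inside diameter, 50 mm tall, floor 7 mm thick, about 0.13 kg; may be absent (None). Origin at the centre of its underside, z up. Nested, it rests on the floor of the next larger pot present, and its rim stands 7 mm above that pot's rim
- pot_e: Herb pot of the same graded set, cream white enamel, 35 mm outside, 30.2 mm inside diameter, 50 mm tall, floor 7 mm thick, about 0.1 kg; may be absent (None). Origin at the centre of its underside, z up. Nested, it rests on the floor of the next larger pot present, and its rim stands 7 mm above that pot's rim
- stylus_gauge: Black plastic stylus gauge, 75 x 24 x 20 mm, loose, lying to the left of the box; a bystander. Origin at the centre of its underside
- remote: Wooden speaker remote with a rubber button, 125 x 45 x 21 mm, loose, lying to the right of the box; a bystander. Origin at the centre of its underside
- record_brush: Dark wooden record brush, 95 x 40 x 30 mm, loose, at the left; a bystander. Origin at the centre of its underside

How it is judged (in metres and radians):
On the way, in this order (a step that is already met when the one before it is completed fails the run):
1. the test button is pressed in and the red lever has dropped, nothing of the robot touching the lever (value of joint test_button above 0.0035 m and value of joint trip_lever above 1 rad and contact force between toggle and the arm below 0.3 N and contact force between toggle and the fingers below 0.3 N), for 0.05 s.
2. the lever is lifted fully back up and the button is out (value of joint trip_lever below 0.12 rad and value of joint test_button below 0.0015 m), for 0.3 s.
3. the shutter is slid fully shut (value of joint shutter below 0.004 m), for 0.2 s.
At the end, for the whole second after the job is handed in: Every herb pot present stands upright (within 0.15 rad) and still inside the dark blue pot, each on the floor of the next larger one (within 4 mm of seated), the lever fully up (under 0.12 rad), the button out, the shutter shut to within 4 mm (all of step 2 and horizontal distance between each of pot_b, pot_c, pot_d, pot_e and pot_a below 0.016 m and z of pot_b in the frame of pot_a between 0.003 and 0.011 m and angle between each of pot_b, pot_c, pot_d, pot_e, pot_a's own z axis and vertical below 0.15 rad and linear speed of each of pot_b, pot_c, pot_d, pot_e below 0.02 m/s and z of pot_c in the frame of pot_a between 0.003 and 0.018 m and z of each of pot_c, pot_d, pot_e in the frame of pot_b above 0.003 m and z of pot_d in the frame of pot_a between 0.003 and 0.025 m and z of each of pot_d, pot_e in the frame of pot_c above 0.003 m and z of pot_e in the frame of pot_a between 0.003 and 0.032 m and z of pot_e in the frame of pot_d above 0.003 m and value of joint shutter below 0.004 m); the robot touches nothing.
It fails at once if the stylus gauge is moved by more than 5 cm (distance of stylus_gauge from where it was at the start of the episode above 0.05 m).
It fails at once if the remote is moved by more than 5 cm (distance of remote from where it was at the start of the episode above 0.05 m).
It fails at once if the record brush is moved by more than 5 cm (distance of record_brush from where it was at the start of the episode above 0.05 m).
Of pot_b, pot_c, pot_d, pot_e only 2 to 4 are there at a start; the rules pass over those that are not, and their reading is None.
At some moment in a run one of pot_b, pot_c, pot_d, pot_e may be knocked a few centimetres aside while the robot is not near it.
It also fails if it takes over 210 s, if anything falls off the work surface, if the arm or the gripper's body presses on something with over 40 N, if the wrist force passes 120 N, or if a joint passes its speed limit or range.

## Working session

There is one attempt and no reset: what is moved stays moved. The work goes in short steps, Python scripts to look and compute and a tool call to move; the robot and the scene stay as the last step left them, time stands still between calls to the robot, and variables do not carry over. Pictures are saved under pics/ and viewed, at most 14 in all, crops included, and the job is handed in when it is done.

Besides the shell and the picture viewer there is one more tool, called after "Request:" in YAML: its name, and indented under it one key for each argument. move_arm: Moves the arm, as the interface text tells. Its arguments: {"type":"object","properties":{"increments":{"type":"array"}},"required":["increments"]}

```bash
ls; mkdir -p pics; cat > h.py <<'E'
import numpy as np, cv2
from rig import bot
def cam(n):
    m=bot.camera_model(n); R=cv2.Rodrigues(np.array(m["rvec"],float))[0]
    return np.array(m["intrinsics"],float),R,np.array(m["tvec"],float).ravel()
def w(n,p):
    K,R,t=cam(n); return (np.asarray(p)-t)@R
def cloud(n,d):
    K,R,t=cam(n); v,u=np.mgrid[:480,:640]
    P=np.stack([(u-K[0,2])/K[0,0]*d,(v-K[1,2])/K[1,1]*d,d],-1)
    return (P-t)@R
def snap(n,f=None):
    im,d=bot.capture(n)
    if f: cv2.imwrite(f"pics/{f}.png",im[...,::-1])
    return im,d
E
python3 - <<'E'
from h import *
np.set_printoptions(precision=4,suppress=True)
for n in("scene","top"):
    im,d=snap(n,n+"0"); P=cloud(n,d)
    K,R,t=cam(n); print(n,K[0,0],"campos",-R.T@t)
    for l in ["pot_a","pot_b","pot_c","pot_d","pot_e","shutter_grip","power_box","window","button_top","toggle","stylus_gauge","remote","record_brush"]:
        try: print(l,[(round(r["conf"],2),w(n,r["at"]).round(3).tolist()) for r in bot.spot_in(l,n)][:5])
        except Exception as e: print(l,e)
print(bot.read_state())
E
```

```text
pics
scene 448.34749912528224 campos [ 1.207  -0.0863  0.7278]
pot_a [(0.76, [0.409, -0.275, 0.034]), (0.76, [0.465, 0.013, 0.029]), (0.68, [0.461, 0.129, 0.029]), (0.62, [0.405, 0.261, 0.03]), (0.56, [0.434, -0.13, 0.034])]
pot_b [(0.76, [0.409, -0.275, 0.034]), (0.76, [0.465, 0.013, 0.029]), (0.68, [0.461, 0.129, 0.029]), (0.62, [0.405, 0.261, 0.03]), (0.56, [0.434, -0.13, 0.034])]
pot_c [(0.76, [0.409, -0.275, 0.034]), (0.76, [0.465, 0.013, 0.029]), (0.68, [0.461, 0.129, 0.029]), (0.62, [0.405, 0.261, 0.03]), (0.56, [0.434, -0.13, 0.034])]
pot_d [(0.76, [0.409, -0.275, 0.034]), (0.76, [0.465, 0.013, 0.029]), (0.68, [0.461, 0.129, 0.029]), (0.62, [0.405, 0.261, 0.03]), (0.56, [0.434, -0.13, 0.034])]
pot_e [(0.76, [0.409, -0.275, 0.034]), (0.76, [0.465, 0.013, 0.029]), (0.68, [0.461, 0.129, 0.029]), (0.62, [0.405, 0.261, 0.03]), (0.56, [0.434, -0.13, 0.034])]
shutter_grip [(0.83, [0.645, -0.025, 0.103]), (0.27, [0.505, -0.309, 0.015])]
power_box [(0.86, [0.733, -0.034, 0.091])]
window [(0.9, [0.663, -0.012, 0.111])]
button_top [(0.22, [0.46, 0.131, 0.029])]
toggle []
stylus_gauge []
[... 1270 characters left out ...]
mote [(0.62, [0.501, -0.316, 0.02]), (0.57, [0.64, -0.021, 0.1]), (0.2, [0.657, -0.033, 0.093])]
record_brush [(0.66, [0.404, 0.384, 0.033])]
{'time_s': 1.4, 'joint_positions': array([ 55.0907,  30.2203,  82.0871,  -0.0012,  67.6888, -10.2279]), 'qvel': array([ 0.0621, -0.0004, -0.0732,  0.0315, -0.0248, -0.0719]), 'tau': array([  0.0013, -44.002 , -17.6975,   0.0633,   0.0506,  -0.    ]), 'position': array([0.261 , 0.5679, 0.2226]), 'tcp_rot': array([[-0.9086,  0.4176,  0.0001],
       [ 0.4176,  0.9086,  0.    ],
       [-0.    ,  0.0001, -1.    ]]), 'force': array([-0.2578, -1.1009,  0.7742]), 'moment': array([-0.0196, -0.0072,  0.034 ]), 'grasp_force': 0.0, 'opening': 0.9988910050525355}
```

View pics/scene0.png

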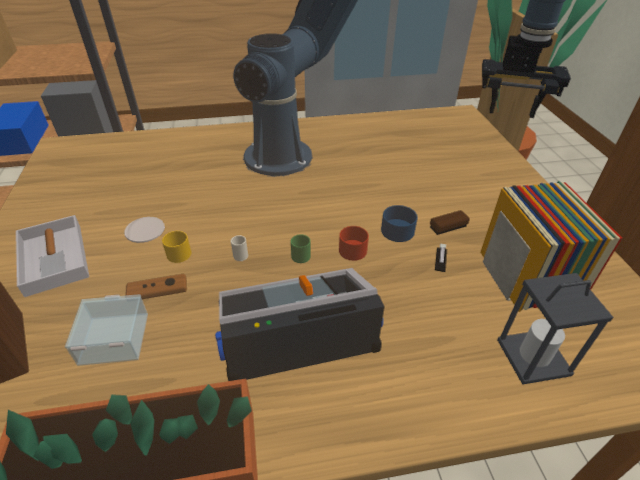

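View pics/top0.png

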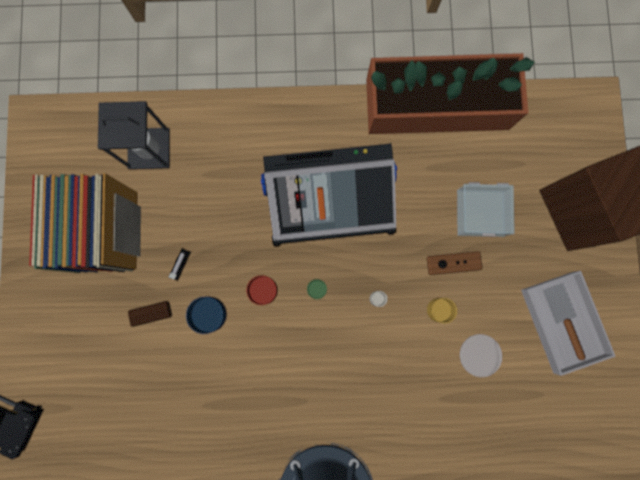

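```bash
cat >> h.py <<'E'
from scipy.optimize import least_squares
DIA=dict(a=84,b=68,c=57,d=46,e=35)
def pots(guess,cams=("top","scene")):
    """circle fit to rim points from depth (fixed outer/inner mid radius)"""
    out={}
    for n in cams:
        im,d=snap(n); P=cloud(n,d)
        for k,(g,zr) in guess.items():
            r=DIA[k]/2000
            q=P[(np.hypot(P[...,0]-g[0],P[...,1]-g[1])<r+.03)&(abs(P[...,2]-zr)<.006)&(d>0)]
            if len(q)<12: out[k,n]=None; continue
            f=lambda p:np.hypot(q[:,0]-p[0],q[:,1]-p[1])-(r-.0013)
            s=least_squares(f,g,loss="soft_l1",f_scale=.002)
            out[k,n]=(s.x.round(4).tolist(),len(q),round(float(np.median(abs(s.fun)))*1000,1),np.median(q[:,2]).round(4))
    return out
E
python3 - <<'E'
from h import *
np.set_printoptions(precision=4,suppress=True)
g=dict(a=((.403,.26),.05),b=((.452,.133),.05),c=((.394,-.282),.05),d=((.455,.006),.05),e=((.428,-.136),.05))
for k,v in pots(g).items(): print(k,v)
for n in("top","scene"):
    im,d=snap(n); P=cloud(n,d); 
    tab=P[(abs(P[...,0]-.3)<.1)&(abs(P[...,1])<.3)&(d>0)]; print(n,"table z",np.median(tab[:,2]))
    q=P[(d>0)&(P[...,2]>.03)&(P[...,2]<.16)&(abs(P[...,0]-.66)<.17)&(abs(P[...,1]+.03)<.22)]
    top=q[q[:,2]>.125]
    print(n,"back top",len(top),cv2.minAreaRect((top[:,:2]*1000).astype(np.float32)))
    r=cv2.minAreaRect((q[:,:2]*1000).astype(np.float32)); print("all",r)
    im2=cv2.resize(im[130:260,240:420],None,fx=4.4,fy=4.4,interpolation=cv2.INTER_CUBIC) if n=="top" else cv2.resize(im[260:390,210:400],None,fx=4.2,fy=4.2,interpolation=cv2.INTER_CUBIC)
    cv2.imwrite(f"pics/box_{n}.png",im2[...,::-1])
    np.savez(f"d_{n}.npz",im=im,P=P,d=d)
E
```

```text
('a', 'top') ([0.402, 0.2564], 202, 0.8, np.float64(0.0503))
('b', 'top') ([0.4535, 0.1296], 117, 0.7, np.float64(0.0505))
('c', 'top') ([0.3965, -0.2753], 122, 0.7, np.float64(0.0502))
('d', 'top') ([0.452, 0.0054], 63, 0.6, np.float64(0.0509))
('e', 'top') ([0.4264, -0.1333], 54, 0.6, np.float64(0.0502))
('a', 'scene') ([0.4015, 0.2573], 220, 0.9, np.float64(0.049))
('b', 'scene') ([0.4532, 0.1305], 176, 0.8, np.float64(0.0485))
('c', 'scene') ([0.3957, -0.2749], 152, 0.9, np.float64(0.049))
('d', 'scene') ([0.4519, 0.0061], 113, 0.7, np.float64(0.0493))
('e', 'scene') ([0.4259, -0.1326], 92, 0.8, np.float64(0.0479))
top table z 0.0011271659290938627
top back top 3032 ((697.54443359375, -29.816390991210938), (100.53916931152344, 277.9087829589844), 4.263235092163086)
all ((696.5363159179688, -68.59523010253906), (257.0770263671875, 380.0045166015625), 4.180112838745117)
scene table z 0.0009990661257577482
scene back top 3962 ((701.5593872070312, -28.220779418945312), (92.2868881225586, 277.7286376953125), 4.089727878570557)
all ((699.0264892578125, -68.79032897949219), (251.33883666992188, 380.7902526855469), 4.563698768615723)
```

View pics/box_top.png

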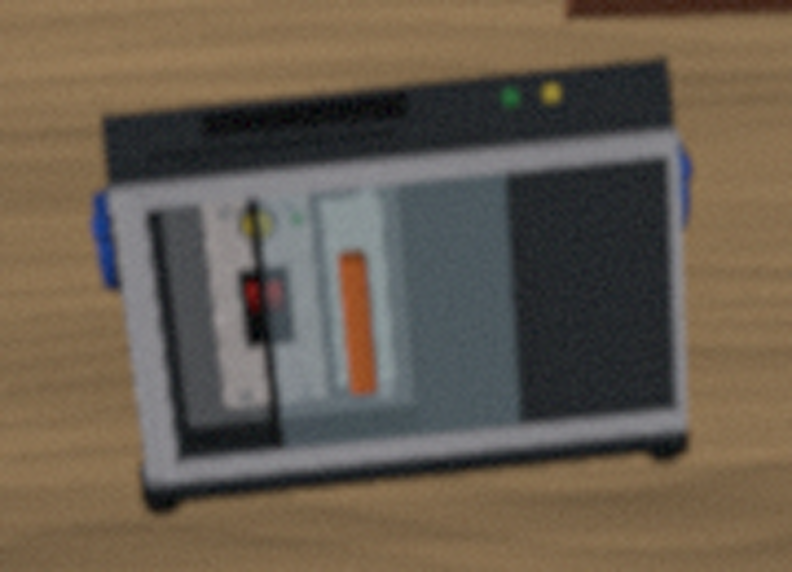

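Request:
move_arm:
  increments:
    - {"xyz": [0,0,0],"roll": -0.124,"grip": 100}
    - {"xyz": [0,0,0],"roll": -0.124,"grip": 100}
    - {"xyz": [0,0,0],"roll": -0.124,"grip": 100}
    - {"xyz": [0,0,0],"roll": -0.059,"grip": 100}
    - {"xyz": [0,0,0],"roll": 0,"grip": 100}

```text
time_s: 2.02
position: [0.261, 0.5679, 0.2225]
tcp_rot: [[-1.0, -0.001, -0.0], [-0.001, 1.0, -0.0], [0.0, -0.0, -1.0]]
force: [-0.6, 0.1, 0.2]
opening: 0.999
grasp_force: 0.0
```

Request:
move_arm:
  increments:
    - {"xyz": [-16,-36.5,9.4],"roll": 0,"grip": 100}
    - {"xyz": [-16,-36.5,9.4],"roll": 0,"grip": 100}
    - {"xyz": [-16,-36.5,9.4],"roll": 0,"grip": 100}
    - {"xyz": [-16,-36.5,9.4],"roll": 0,"grip": 100}
    - {"xyz": [-16,-36.5,9.4],"roll": 0,"grip": 100}

```text
time_s: 2.43
position: [0.3414, 0.384, 0.1755]
tcp_rot: [[-1.0, 0.001, 0.001], [0.001, 1.0, 0.001], [-0.001, 0.001, -1.0]]
force: [1.0, 0.1, -0.2]
opening: 0.998
grasp_force: 0.0
```

Request:
move_arm:
  increments:
    - {"xyz": [-16,-36.5,9.4],"roll": 0,"grip": 100}
    - {"xyz": [-16,-36.5,9.4],"roll": 0,"grip": 100}
    - {"xyz": [-16,-36.5,9.4],"roll": 0,"grip": 100}
    - {"xyz": [-16,-36.5,9.4],"roll": 0,"grip": 100}
    - {"xyz": [0,0,0],"roll": 0,"grip": 100}

```text
time_s: 2.85
position: [0.4077, 0.2339, 0.1369]
tcp_rot: [[-1.0, 0.009, -0.0], [0.009, 1.0, -0.002], [0.0, -0.002, -1.0]]
force: [-0.2, 0.4, 0.5]
opening: 1.0
grasp_force: 0.0
```

Request:
move_arm:
  increments:
    - {"xyz": [-15.2,-34.6,9],"roll": 0,"grip": 100}
    - {"xyz": [-15.2,-34.6,9],"roll": 0,"grip": 100}
    - {"xyz": [-15.2,-34.6,9],"roll": 0,"grip": 100}
    - {"xyz": [0,0,0],"roll": 0,"grip": 100}

```text
time_s: 3.18
position: [0.4545, 0.1311, 0.1102]
tcp_rot: [[-1.0, 0.007, 0.003], [0.007, 1.0, -0.001], [-0.003, -0.001, -1.0]]
force: [0.6, 0.3, 0.0]
opening: 1.001
grasp_force: 0.0
```

```bash
cat >> h.py <<'E'
G=dict(a=((.4018,.257),.05),b=((.4533,.130),.05),c=((.3961,-.275),.05),d=((.452,.0057),.05),e=((.426,-.133),.05))
def delta(p):
    s=bot.read_state(); d=(np.array(p)-s["position"])@s["tcp_rot"]*1000
    T=s["tcp_rot"]; print("at",s["position"].round(4),"tool shift mm",d.round(1),"xang",np.degrees(np.arctan2(T[1,0],T[0,0])).round(2))
E
python3 - <<'E'
from h import *
for k,v in pots(G,("top","scene")).items(): print(k,v)
delta([.4533,.1300,.037])
E
```

```text
('a', 'top') ([0.4031, 0.2567], 27, 0.8, np.float64(0.0498))
('b', 'top') None
('c', 'top') ([0.3964, -0.2754], 117, 0.7, np.float64(0.0498))
('d', 'top') ([0.4521, 0.0053], 64, 0.6, np.float64(0.0509))
('e', 'top') ([0.4265, -0.1331], 59, 0.6, np.float64(0.051))
('a', 'scene') ([0.4017, 0.2573], 219, 1.0, np.float64(0.0487))
('b', 'scene') ([0.4532, 0.1303], 174, 0.8, np.float64(0.0488))
('c', 'scene') ([0.3959, -0.275], 160, 0.9, np.float64(0.0484))
('d', 'scene') ([0.4517, 0.0061], 118, 0.7, np.float64(0.0485))
('e', 'scene') ([0.4259, -0.1328], 91, 0.9, np.float64(0.0487))
at [0.4513 0.1347 0.1108] tool shift mm [-2.  -4.7 73.8] xang 179.73
```

Request:
move_arm:
  increments:
    - {"xyz": [-2,-4.7,20],"roll": 0,"grip": 100}
    - {"xyz": [0,0,20],"roll": 0,"grip": 100}
    - {"xyz": [0,0,20],"roll": 0,"grip": 100}
    - {"xyz": [0,0,12.5],"roll": 0,"grip": 100}
    - {"xyz": [0,0,0],"roll": 0,"grip": 100}

```text
time_s: 3.7
position: [0.4505, 0.1324, 0.0369]
tcp_rot: [[-1.0, -0.001, -0.005], [-0.001, 1.0, 0.0], [0.005, 0.0, -1.0]]
force: [-1.1, -0.7, 0.6]
opening: 0.998
grasp_force: 0.0
```

Request:
move_arm:
  increments:
    - {"xyz": [0,0,0],"roll": 0,"grip": 0}
    - {"xyz": [0,0,0],"roll": 0,"grip": 0}
    - {"xyz": [0,0,0],"roll": 0,"grip": 0}
    - {"xyz": [0,0,0],"roll": 0,"grip": 0}
    - {"xyz": [0,0,0],"roll": 0,"grip": 0}

```text
time_s: 4.12
position: [0.4532, 0.1312, 0.0394]
tcp_rot: [[-1.0, -0.0, 0.002], [-0.0, 1.0, 0.0], [-0.002, 0.0, -1.0]]
force: [-0.2, 1.7, 5.0]
opening: 0.768
grasp_force: 30.0
```

Request:
move_arm:
  increments:
    - {"xyz": [0,0,-25],"roll": 0,"grip": 0}
    - {"xyz": [0,0,-30],"roll": 0,"grip": 0}
    - {"xyz": [0,0,-25],"roll": 0,"grip": 0}
    - {"xyz": [12.8,31.5,0],"roll": 0,"grip": 0}
    - {"xyz": [12.8,31.5,0],"roll": 0,"grip": 0}

```text
time_s: 4.53
position: [0.4293, 0.1937, 0.1205]
tcp_rot: [[-1.0, 0.005, 0.006], [0.005, 1.0, 0.001], [-0.006, 0.001, -1.0]]
force: [0.3, 0.6, -2.2]
opening: 0.764
grasp_force: 30.0
```

Request:
move_arm:
  increments:
    - {"xyz": [12.8,31.5,0],"roll": 0,"grip": 0}
    - {"xyz": [12.8,31.5,0],"roll": 0,"grip": 0}
    - {"xyz": [0,0,0],"roll": 0,"grip": 0}
    - {"xyz": [0,0,0],"roll": 0,"grip": 0}
    - {"xyz": [0,0,0],"roll": 0,"grip": 0}

```text
time_s: 4.95
position: [0.4012, 0.2568, 0.1185]
tcp_rot: [[-1.0, -0.001, 0.0], [-0.001, 1.0, -0.0], [-0.0, -0.0, -1.0]]
force: [0.3, -0.5, -2.1]
opening: 0.769
grasp_force: 30.0
```

```bash

python3 - <<'E'
from h import *
G["b"]=((.402,.257),.13)
g={k:G[k] for k in "ab"}
for k,v in pots(g,("top","scene")).items(): print(k,v)
delta([.4018,.2572,.055])
E
```

```text
('a', 'top') None
('b', 'top') None
('a', 'scene') ([0.4014, 0.2577], 143, 0.7, np.float64(0.0492))
('b', 'scene') ([0.4017, 0.2561], 201, 1.2, np.float64(0.1282))
at [0.4019 0.2561 0.1184] tool shift mm [ 0.1  1.2 63.4] xang 179.94
```

Request:
move_arm:
  increments:
    - {"xyz": [0,1,20],"roll": 0,"grip": 0}
    - {"xyz": [0,0,20],"roll": 0,"grip": 0}
    - {"xyz": [0,0,15],"roll": 0,"grip": 0}
    - {"xyz": [0,0,10.5],"roll": 0,"grip": 0}
    - {"xyz": [0,0,0],"roll": 0,"grip": 0}

```text
time_s: 5.47
position: [0.4015, 0.2564, 0.0513]
tcp_rot: [[-1.0, 0.003, -0.003], [0.003, 1.0, -0.001], [0.003, -0.001, -1.0]]
force: [-0.1, 1.0, -2.3]
opening: 0.769
grasp_force: 30.0
```

Request:
move_arm:
  increments:
    - {"xyz": [0,0,0],"roll": 0,"grip": 0}
    - {"xyz": [0,0,0],"roll": 0,"grip": 100}
    - {"xyz": [0,0,0],"roll": 0,"grip": 100}
    - {"xyz": [0,0,0],"roll": 0,"grip": 100}
    - {"xyz": [0,0,-40],"roll": 0,"grip": 100}

```text
time_s: 5.88
position: [0.3972, 0.2561, 0.0868]
tcp_rot: [[-1.0, 0.0, -0.016], [0.0, 1.0, -0.006], [0.016, -0.006, -1.0]]
force: [-0.4, 0.8, -0.6]
opening: 0.959
grasp_force: 0.0
```

Request:
move_arm:
  increments:
    - {"xyz": [0,-41,-12],"roll": 0,"grip": 100}
    - {"xyz": [0,-41,-12],"roll": 0,"grip": 100}
    - {"xyz": [0,-41,-12],"roll": 0,"grip": 100}
    - {"xyz": [0,-41,0],"roll": 0,"grip": 100}
    - {"xyz": [0,-41,0],"roll": 0,"grip": 100}

```text
time_s: 6.3
position: [0.4021, 0.0544, 0.1295]
tcp_rot: [[-1.0, -0.002, 0.004], [-0.002, 1.0, -0.001], [-0.004, -0.001, -1.0]]
force: [0.9, -0.3, 0.8]
opening: 1.002
grasp_force: 0.0
```

```bash

python3 - <<'E'
from h import *
G["b"]=((.402,.257),.057)
for k,v in pots(G,("top","scene")).items(): print(k,v)
delta([.3961,-.275,.11])
E
```

```text
('a', 'top') ([0.402, 0.2561], 300, 1.3, np.float64(0.05))
('b', 'top') ([0.4024, 0.2562], 195, 1.0, np.float64(0.0553))
('c', 'top') ([0.3964, -0.2753], 126, 0.7, np.float64(0.0498))
('d', 'top') ([0.452, 0.0053], 45, 0.6, np.float64(0.0504))
('e', 'top') ([0.4265, -0.1331], 57, 0.6, np.float64(0.0506))
('a', 'scene') ([0.4014, 0.2572], 354, 6.7, np.float64(0.0497))
('b', 'scene') ([0.4023, 0.2571], 200, 1.0, np.float64(0.0546))
('c', 'scene') ([0.3959, -0.2747], 152, 0.8, np.float64(0.0491))
('d', 'scene') ([0.4518, 0.0061], 122, 0.6, np.float64(0.0488))
('e', 'scene') ([0.426, -0.1325], 91, 0.8, np.float64(0.0486))
at [0.4032 0.0506 0.1291] tool shift mm [   4.3 -325.6   19.6] xang 179.49
```

Request:
move_arm:
  increments:
    - {"xyz": [0.8,-40.5,0],"roll": 0,"grip": 100}
    - {"xyz": [0.8,-40.5,0],"roll": 0,"grip": 100}
    - {"xyz": [0.8,-40.5,0],"roll": 0,"grip": 100}
    - {"xyz": [0.8,-40.5,0],"roll": 0,"grip": 100}
    - {"xyz": [0.8,-40.5,0],"roll": 0,"grip": 100}

```text
time_s: 6.82
position: [0.3976, -0.1476, 0.1286]
tcp_rot: [[-1.0, -0.001, 0.001], [-0.001, 1.0, -0.0], [-0.001, -0.0, -1.0]]
force: [1.4, -0.1, -0.7]
opening: 1.001
grasp_force: 0.0
```

Request:
move_arm:
  increments:
    - {"xyz": [0.8,-40.5,0],"roll": 0,"grip": 100}
    - {"xyz": [0.8,-40.5,0],"roll": 0,"grip": 100}
    - {"xyz": [0.8,-40.5,0],"roll": 0,"grip": 100}
    - {"xyz": [0,0,15],"roll": 0,"grip": 100}
    - {"xyz": [0,0,0],"roll": 0,"grip": 100}

```text
time_s: 7.23
position: [0.3952, -0.2697, 0.1123]
tcp_rot: [[-1.0, 0.003, 0.0], [0.003, 1.0, 0.0], [-0.0, 0.0, -1.0]]
force: [-1.3, 0.5, 0.0]
opening: 1.0
grasp_force: 0.0
```

```bash

python3 - <<'E'
from h import *
for k,v in pots({"c":G["c"]},("scene",)).items(): print(k,v)
delta([.3961,-.275,.037])
E
```

```text
('c', 'scene') ([0.3955, -0.275], 148, 0.8, np.float64(0.0488))
at [ 0.3945 -0.2674  0.1126] tool shift mm [-1.7 -7.8 75.6] xang 179.93
```

Request:
move_arm:
  increments:
    - {"xyz": [-1.5,-7.5,20],"roll": 0,"grip": 100}
    - {"xyz": [0,0,20],"roll": 0,"grip": 100}
    - {"xyz": [0,0,20],"roll": 0,"grip": 100}
    - {"xyz": [0,0,14.5],"roll": 0,"grip": 100}
    - {"xyz": [0,0,0],"roll": 0,"grip": 100}

```text
time_s: 7.7
position: [0.3956, -0.2721, 0.0371]
tcp_rot: [[-1.0, -0.003, -0.004], [-0.003, 1.0, 0.005], [0.004, 0.005, -1.0]]
force: [-0.0, 0.1, 0.2]
opening: 0.999
grasp_force: 0.0
```

Request:
move_arm:
  increments:
    - {"xyz": [0,0,0],"roll": 0,"grip": 0}
    - {"xyz": [0,0,0],"roll": 0,"grip": 0}
    - {"xyz": [0,0,0],"roll": 0,"grip": 0}
    - {"xyz": [0,0,0],"roll": 0,"grip": 0}
    - {"xyz": [0,0,0],"roll": 0,"grip": 0}

```text
time_s: 8.12
position: [0.3971, -0.2758, 0.0394]
tcp_rot: [[-1.0, -0.0, 0.001], [-0.0, 1.0, -0.001], [-0.001, -0.001, -1.0]]
force: [-0.7, -0.3, 0.2]
opening: 0.707
grasp_force: 0.0
```

Request:
move_arm:
  increments:
    - {"xyz": [0,0,0],"roll": 0,"grip": 0}
    - {"xyz": [0,0,-25],"roll": 0,"grip": 0}
    - {"xyz": [0,0,-35],"roll": 0,"grip": 0}
    - {"xyz": [0,0,-30],"roll": 0,"grip": 0}
    - {"xyz": [0,0,0],"roll": 0,"grip": 0}

```text
time_s: 8.53
position: [0.3989, -0.278, 0.1332]
tcp_rot: [[-1.0, -0.0, 0.007], [-0.0, 1.0, -0.008], [-0.007, -0.008, -1.0]]
force: [-0.5, -0.1, -1.1]
opening: 0.639
grasp_force: 30.0
```

Request:
move_arm:
  increments:
    - {"xyz": [0,41,0],"roll": 0,"grip": 0}
    - {"xyz": [0,41,0],"roll": 0,"grip": 0}
    - {"xyz": [0,41,0],"roll": 0,"grip": 0}
    - {"xyz": [0,41,0],"roll": 0,"grip": 0}
    - {"xyz": [0,41,0],"roll": 0,"grip": 0}

```text
time_s: 8.95
position: [0.3956, -0.0689, 0.1281]
tcp_rot: [[-1.0, 0.002, -0.001], [0.002, 1.0, 0.001], [0.001, 0.001, -1.0]]
force: [1.4, -0.3, -1.5]
opening: 0.643
grasp_force: 30.0
```

Request:
move_arm:
  increments:
    - {"xyz": [0,41,0],"roll": 0,"grip": 0}
    - {"xyz": [0,41,0],"roll": 0,"grip": 0}
    - {"xyz": [0,41,0],"roll": 0,"grip": 0}
    - {"xyz": [0,41,0],"roll": 0,"grip": 0}
    - {"xyz": [0,41,0],"roll": 0,"grip": 0}

```text
time_s: 9.37
position: [0.3956, 0.1363, 0.1281]
tcp_rot: [[-1.0, 0.0, -0.001], [0.0, 1.0, -0.0], [0.001, -0.0, -1.0]]
force: [0.1, 0.1, -2.7]
opening: 0.644
grasp_force: 30.0
```

Request:
move_arm:
  increments:
    - {"xyz": [0,41,0],"roll": 0,"grip": 0}
    - {"xyz": [0,41,0],"roll": 0,"grip": 0}
    - {"xyz": [0,30,0],"roll": 0,"grip": 0}
    - {"xyz": [0,0,0],"roll": 0,"grip": 0}
    - {"xyz": [0,0,0],"roll": 0,"grip": 0}

```text
time_s: 9.78
position: [0.3957, 0.2476, 0.1279]
tcp_rot: [[-1.0, -0.004, -0.001], [-0.004, 1.0, -0.001], [0.001, -0.001, -1.0]]
force: [-0.5, -0.4, -2.0]
opening: 0.64
grasp_force: 30.0
```

```bash

python3 - <<'E'
from h import *
G["b"]=((.402,.257),.057);G["c"]=((.402,.257),.141)
for k,v in pots({k:G[k] for k in "bc"},("scene",)).items(): print(k,v)
delta([.4022,.2567,.059])
E
```

```text
('b', 'scene') ([0.4021, 0.257], 151, 1.0, np.float64(0.0548))
('c', 'scene') ([0.3953, 0.2477], 149, 1.5, np.float64(0.1392))
at [0.3955 0.2464 0.1279] tool shift mm [-6.9 10.4 68.9] xang -179.88
```

Request:
move_arm:
  increments:
    - {"xyz": [-6.5,10,20],"roll": 0,"grip": 0}
    - {"xyz": [0,0,10],"roll": 0,"grip": 0}
    - {"xyz": [0,0,0],"roll": 0,"grip": 0}
    - {"xyz": [0,0,0],"roll": 0,"grip": 0}

```text
time_s: 10.17
position: [0.4022, 0.2547, 0.0979]
tcp_rot: [[-1.0, 0.002, -0.003], [0.002, 1.0, -0.001], [0.003, -0.001, -1.0]]
force: [-1.0, -0.6, -1.2]
opening: 0.639
grasp_force: 30.0
```

```bash

python3 - <<'E'
from h import *
delta([.4022,.2567,.0585])
E
```

```text
at [0.4022 0.2547 0.0979] tool shift mm [-0.2  2.1 39.4] xang 179.89
```

Request:
move_arm:
  increments:
    - {"xyz": [0,1.5,10],"roll": 0,"grip": 0}
    - {"xyz": [0,0,12],"roll": 0,"grip": 0}
    - {"xyz": [0,0,12],"roll": 0,"grip": 0}
    - {"xyz": [0,0,5.5],"roll": 0,"grip": 0}
    - {"xyz": [0,0,0],"roll": 0,"grip": 0}

```text
time_s: 10.58
position: [0.4024, 0.2573, 0.0582]
tcp_rot: [[-1.0, 0.001, -0.002], [0.001, 1.0, -0.001], [0.002, -0.001, -1.0]]
force: [0.2, 0.3, -2.1]
opening: 0.643
grasp_force: 30.0
```

Request:
move_arm:
  increments:
    - {"xyz": [0,0,0],"roll": 0,"grip": 0}
    - {"xyz": [0,0,0],"roll": 0,"grip": 100}
    - {"xyz": [0,0,0],"roll": 0,"grip": 100}
    - {"xyz": [0,0,0],"roll": 0,"grip": 100}
    - {"xyz": [0,0,-40],"roll": 0,"grip": 100}

```text
time_s: 11.0
position: [0.3987, 0.2562, 0.0928]
tcp_rot: [[-1.0, 0.0, -0.016], [0.0, 1.0, -0.006], [0.016, -0.006, -1.0]]
force: [-1.2, -0.5, -0.2]
opening: 0.86
grasp_force: 0.0
```

Request:
move_arm:
  increments:
    - {"xyz": [0,-30,-25],"roll": 0,"grip": 100}
    - {"xyz": [-8,-40,0],"roll": 0,"grip": 100}
    - {"xyz": [-10,-40,0],"roll": 0,"grip": 100}
    - {"xyz": [-10,-40,0],"roll": 0,"grip": 100}
    - {"xyz": [-10,-40,0],"roll": 0,"grip": 100}

```text
time_s: 11.42
position: [0.4416, 0.0664, 0.125]
tcp_rot: [[-1.0, -0.001, 0.002], [-0.001, 1.0, -0.0], [-0.002, -0.0, -1.0]]
force: [0.9, 0.3, 0.2]
opening: 0.998
grasp_force: 0.0
```

```bash

python3 - <<'E'
from h import *
G["b"]=((.402,.257),.057);G["c"]=((.402,.257),.064)
for k,v in pots(G,("scene","top")).items(): print(k,v)
delta([.4519,.0057,.037])
E
```

```text
('a', 'scene') ([0.4007, 0.2572], 350, 6.8, np.float64(0.0499))
('b', 'scene') ([0.4029, 0.257], 278, 4.6, np.float64(0.0566))
('c', 'scene') ([0.4028, 0.2573], 153, 1.1, np.float64(0.0619))
('d', 'scene') ([0.4517, 0.0061], 120, 0.7, np.float64(0.0489))
('e', 'scene') ([0.4258, -0.1327], 90, 0.9, np.float64(0.0484))
('a', 'top') ([0.4019, 0.2567], 331, 1.7, np.float64(0.0503))
('b', 'top') ([0.4024, 0.256], 271, 4.3, np.float64(0.056))
('c', 'top') ([0.403, 0.2569], 149, 1.0, np.float64(0.0629))
('d', 'top') None
('e', 'top') ([0.4265, -0.1332], 56, 0.6, np.float64(0.0504))
at [0.4447 0.0626 0.125 ] tool shift mm [ -7.1 -56.7  88.1] xang 179.56
```

Request:
move_arm:
  increments:
    - {"xyz": [-4,-28,10],"roll": 0,"grip": 100}
    - {"xyz": [-3,-28,10],"roll": 0,"grip": 100}
    - {"xyz": [0,0,0],"roll": 0,"grip": 100}
    - {"xyz": [0,0,0],"roll": 0,"grip": 100}

```text
time_s: 11.85
position: [0.448, 0.0116, 0.104]
tcp_rot: [[-1.0, 0.002, -0.001], [0.002, 1.0, 0.0], [0.001, 0.0, -1.0]]
force: [-0.1, 0.9, -0.4]
opening: 1.002
grasp_force: 0.0
```

```bash

python3 - <<'E'
from h import *
delta([.4519,.0057,.038])
E
```

```text
at [0.448  0.0116 0.104 ] tool shift mm [-4.  -5.9 66. ] xang 179.86
```

Request:
move_arm:
  increments:
    - {"xyz": [-3.5,-5.5,20],"roll": 0,"grip": 100}
    - {"xyz": [0,0,20],"roll": 0,"grip": 100}
    - {"xyz": [0,0,16],"roll": 0,"grip": 100}
    - {"xyz": [0,0,9.5],"roll": 0,"grip": 100}
    - {"xyz": [0,0,0],"roll": 0,"grip": 100}

```text
time_s: 12.27
position: [0.4503, 0.008, 0.0375]
tcp_rot: [[-1.0, -0.002, -0.003], [-0.002, 1.0, 0.001], [0.003, 0.001, -1.0]]
force: [0.7, 0.1, 0.2]
opening: 1.0
grasp_force: 0.0
```

Request:
move_arm:
  increments:
    - {"xyz": [0,0,0],"roll": 0,"grip": 0}
    - {"xyz": [0,0,0],"roll": 0,"grip": 0}
    - {"xyz": [0,0,0],"roll": 0,"grip": 0}
    - {"xyz": [0,0,0],"roll": 0,"grip": 0}
    - {"xyz": [0,0,0],"roll": 0,"grip": 0}

```text
time_s: 12.68
position: [0.452, 0.0064, 0.0392]
tcp_rot: [[-1.0, -0.0, 0.001], [-0.0, 1.0, -0.0], [-0.001, -0.0, -1.0]]
force: [0.4, 0.4, 0.5]
opening: 0.709
grasp_force: 0.0
```

Request:
move_arm:
  increments:
    - {"xyz": [0,0,0],"roll": 0,"grip": 0}
    - {"xyz": [0,0,0],"roll": 0,"grip": 0}
    - {"xyz": [0,0,-30],"roll": 0,"grip": 0}
    - {"xyz": [0,0,-35],"roll": 0,"grip": 0}
    - {"xyz": [0,0,-30],"roll": 0,"grip": 0}

```text
time_s: 13.1
position: [0.4508, 0.0065, 0.1343]
tcp_rot: [[-1.0, 0.0, -0.002], [0.0, 1.0, 0.001], [0.002, 0.001, -1.0]]
force: [0.9, -0.0, -1.6]
opening: 0.509
grasp_force: 30.0
```

Request:
move_arm:
  increments:
    - {"xyz": [6.8,35.8,0],"roll": 0,"grip": 0}
    - {"xyz": [6.8,35.8,0],"roll": 0,"grip": 0}
    - {"xyz": [6.8,35.8,0],"roll": 0,"grip": 0}
    - {"xyz": [6.8,35.8,0],"roll": 0,"grip": 0}
    - {"xyz": [6.8,35.8,0],"roll": 0,"grip": 0}

```text
time_s: 13.52
position: [0.4166, 0.1867, 0.1336]
tcp_rot: [[-1.0, 0.001, -0.001], [0.001, 1.0, -0.0], [0.001, -0.0, -1.0]]
force: [1.0, -0.1, -1.2]
opening: 0.511
grasp_force: 30.0
```

Request:
move_arm:
  increments:
    - {"xyz": [6.8,35.8,0],"roll": 0,"grip": 0}
    - {"xyz": [6.8,35.8,0],"roll": 0,"grip": 0}
    - {"xyz": [0,0,10],"roll": 0,"grip": 0}
    - {"xyz": [0,0,0],"roll": 0,"grip": 0}
    - {"xyz": [0,0,0],"roll": 0,"grip": 0}

```text
time_s: 13.93
position: [0.4028, 0.2569, 0.1231]
tcp_rot: [[-1.0, -0.001, -0.002], [-0.001, 1.0, -0.001], [0.002, -0.001, -1.0]]
force: [0.4, -1.4, -1.5]
opening: 0.507
grasp_force: 30.0
```

```bash

python3 - <<'E'
from h import *
G["d"]=((.403,.257),.135);G["c"]=((.403,.257),.064)
for k,v in pots({k:G[k] for k in "cd"},("scene",)).items(): print(k,v)
delta([.403,.257,.0655])
E
```

```text
('c', 'scene') ([0.4032, 0.258], 101, 1.2, np.float64(0.0618))
('d', 'scene') ([0.4063, 0.2567], 82, 3.0, np.float64(0.1329))
at [0.4034 0.2564 0.1233] tool shift mm [ 0.4  0.6 57.8] xang 180.0
```

Request:
move_arm:
  increments:
    - {"xyz": [0,0.5,18],"roll": 0,"grip": 0}
    - {"xyz": [0,0,18],"roll": 0,"grip": 0}
    - {"xyz": [0,0,13],"roll": 0,"grip": 0}
    - {"xyz": [0,0,8],"roll": 0,"grip": 0}
    - {"xyz": [0,0,0],"roll": 0,"grip": 0}

```text
time_s: 14.4
position: [0.4006, 0.2569, 0.0683]
tcp_rot: [[-1.0, 0.005, -0.007], [0.005, 1.0, 0.001], [0.007, 0.001, -1.0]]
force: [-8.8, 5.9, 19.5]
opening: 0.525
grasp_force: 29.8
```

Request:
move_arm:
  increments:
    - {"xyz": [0,0,0],"roll": 0,"grip": 0}
    - {"xyz": [0,0,0],"roll": 0,"grip": 100}
    - {"xyz": [0,0,0],"roll": 0,"grip": 100}
    - {"xyz": [0,0,0],"roll": 0,"grip": 100}
    - {"xyz": [0,0,-40],"roll": 0,"grip": 100}

```text
time_s: 14.82
position: [0.4002, 0.2548, 0.0999]
tcp_rot: [[-1.0, 0.002, -0.017], [0.002, 1.0, -0.006], [0.017, -0.006, -1.0]]
force: [0.0, -0.2, -1.1]
opening: 0.742
grasp_force: 0.0
```

Request:
move_arm:
  increments:
    - {"xyz": [0,-33,-20],"roll": 0,"grip": 100}
    - {"xyz": [-2,-40,0],"roll": 0,"grip": 100}
    - {"xyz": [-3,-40,0],"roll": 0,"grip": 100}
    - {"xyz": [-3,-40,0],"roll": 0,"grip": 100}
    - {"xyz": [-3,-40,0],"roll": 0,"grip": 100}

```text
time_s: 15.23
position: [0.4153, 0.0621, 0.1268]
tcp_rot: [[-1.0, 0.0, 0.001], [0.0, 1.0, -0.0], [-0.001, -0.0, -1.0]]
force: [0.8, -0.2, -0.6]
opening: 0.996
grasp_force: 0.0
```

```bash

python3 - <<'E'
from h import *
G["c"]=((.403,.257),.064);G["d"]=((.403,.257),.071)
for k,v in pots({k:G[k] for k in "acde"},("scene","top")).items(): print(k,v)
delta([.4263,-.133,.037])
E
```

```text
('a', 'scene') ([0.3969, 0.2601], 270, 4.0, np.float64(0.0498))
('c', 'scene') ([0.4008, 0.2587], 158, 1.8, np.float64(0.0633))
('d', 'scene') ([0.4022, 0.2578], 116, 1.5, np.float64(0.0711))
('e', 'scene') ([0.4257, -0.1323], 92, 1.1, np.float64(0.0484))
('a', 'top') ([0.4024, 0.257], 288, 1.9, np.float64(0.051))
('c', 'top') ([0.4049, 0.2567], 196, 2.8, np.float64(0.0641))
('d', 'top') ([0.4004, 0.2567], 170, 2.5, np.float64(0.0713))
('e', 'top') ([0.4265, -0.1332], 57, 0.7, np.float64(0.0507))
at [0.4172 0.0585 0.1267] tool shift mm [ -10.8 -191.2   90.1] xang 179.43
```

```bash

python3 - <<'E'
from h import *
im,d=snap("top"); a=im[285:345,175:235]
im2,d2=snap("scene"); b=im2[190:255,365:430]
r=lambda x:cv2.resize(x,(390,390),interpolation=cv2.INTER_CUBIC)
cv2.imwrite("pics/nest.png",np.hstack([r(a),r(b)])[...,::-1])
for n,dd in(("top",d),("scene",d2)):
    P=cloud(n,dd); q=P[(np.hypot(P[...,0]-.402,P[...,1]-.257)<.03)&(P[...,2]>.067)]
    print(n,len(q),q.min(0),q.max(0),np.percentile(q[:,2],[10,50,90]))
E
```

```text
top 380 [0.37321223 0.23079166 0.06700613] [0.42906277 0.27915977 0.11069422] [0.06967166 0.08359329 0.10266837]
scene 367 [0.38107084 0.23006345 0.06703912] [0.42849632 0.27974324 0.10754218] [0.07112874 0.08614023 0.10170423]
```

View pics/nest.png

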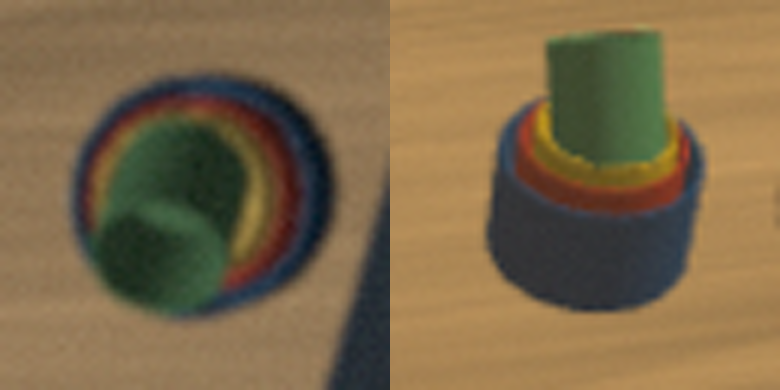

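```bash

python3 - <<'E'
from h import *
for n in("top","scene"):
    im,d=snap(n);P=cloud(n,d); i=im.astype(int)
    m=(np.hypot(P[...,0]-.402,P[...,1]-.257)<.06)&(P[...,2]>.055)&(d>0)&(i[...,1]>i[...,0]+8)&(i[...,1]>i[...,2]+5)
    q=P[m]; h=q[q[:,2]>.085]
    print(n,len(q),q.min(0).round(3),q.max(0).round(3))
    # cylinder axis fit (r=.023) on outside surface
    def f(p):
        a=np.array([p[2],p[3],1.]);a/=np.linalg.norm(a); c=np.array([p[0],p[1],.08])
        v=q-c; return np.linalg.norm(v-np.outer(v@a,a),axis=1)-.022
    best=min((least_squares(f,[.39,.262,s,t],loss="soft_l1",f_scale=.002) for s in(-.5,0,.5) for t in(-.3,0.,.3)),key=lambda s:s.cost)
    print(best.x.round(4),best.cost,np.median(abs(best.fun)))
    for z in np.arange(.06,.115,.006):
        r=q[abs(q[:,2]-z)<.003]
        if len(r): print(round(z,3),len(r),r[:,:2].min(0).round(4),r[:,:2].max(0).round(4))
E
```

```text
top 451 [0.365 0.235 0.055] [0.425 0.28  0.109]
[ 0.3949  0.2572 -0.6374  0.0226] 0.00032462207957985285 0.0008162506131441441
0.06 36 [0.37   0.2459] [0.3989 0.2765]
0.066 36 [0.377  0.2444] [0.4251 0.2777]
0.072 58 [0.3713 0.2368] [0.4251 0.2783]
0.078 72 [0.3674 0.2353] [0.4249 0.2771]
0.084 80 [0.3652 0.2358] [0.4206 0.2779]
0.09 63 [0.3677 0.235 ] [0.4166 0.2797]
0.096 41 [0.3793 0.2355] [0.4126 0.2793]
0.102 39 [0.389  0.2353] [0.4085 0.2771]
0.108 23 [0.3956 0.2402] [0.4046 0.2713]
scene 369 [0.364 0.235 0.064] [0.428 0.276 0.109]
[ 0.3926  0.2585 -0.6461  0.0112] 0.0004022985281166274 0.0010733892502218893
0.066 38 [0.3979 0.2353] [0.4285 0.2752]
0.072 50 [0.3968 0.2355] [0.4279 0.2759]
0.078 57 [0.3937 0.2361] [0.4251 0.2757]
0.084 66 [0.3645 0.235 ] [0.4193 0.2749]
0.09 50 [0.3735 0.2355] [0.4161 0.2749]
0.096 56 [0.3874 0.2358] [0.4117 0.2744]
0.102 39 [0.3912 0.237 ] [0.4089 0.2756]
0.108 13 [0.3996 0.2435] [0.4038 0.268 ]
```

Request:
move_arm:
  increments:
    - {"xyz": [5.2,39.5,-3],"roll": 0,"grip": 100}
    - {"xyz": [5.2,39.5,-3],"roll": 0,"grip": 100}
    - {"xyz": [5.2,39.5,0],"roll": 0,"grip": 100}
    - {"xyz": [5.2,39.5,0],"roll": 0,"grip": 100}
    - {"xyz": [5.2,39.5,0],"roll": 0,"grip": 100}

```text
time_s: 15.95
position: [0.3871, 0.2654, 0.1326]
tcp_rot: [[-1.0, -0.004, -0.0], [-0.004, 1.0, -0.0], [0.0, -0.0, -1.0]]
force: [0.8, -0.3, -0.4]
opening: 0.999
grasp_force: 0.0
```

Request:
move_arm:
  increments:
    - {"xyz": [0,0,0],"roll": 0,"grip": 100}
    - {"xyz": [0,0,0],"roll": 0,"grip": 100}
    - {"xyz": [0,0,0],"roll": 0,"grip": 100}

```text
time_s: 16.2
position: [0.3876, 0.2631, 0.1324]
tcp_rot: [[-1.0, -0.004, -0.001], [-0.004, 1.0, -0.001], [0.001, -0.001, -1.0]]
force: [-0.0, -0.8, 0.5]
opening: 1.002
grasp_force: 0.0
```

```bash

python3 - <<'E'
from h import *
delta([.391,.258,.076])
E
```

```text
at [0.3876 0.2631 0.1324] tool shift mm [-3.4 -5.  56.4] xang -179.75
```

Request:
move_arm:
  increments:
    - {"xyz": [-3.4,-4.5,10],"roll": 0,"grip": 100}
    - {"xyz": [0,0,20],"roll": 0,"grip": 100}
    - {"xyz": [0,0,16],"roll": 0,"grip": 100}
    - {"xyz": [0,0,10],"roll": 0,"grip": 100}
    - {"xyz": [0,0,0],"roll": 0,"grip": 100}

```text
time_s: 16.62
position: [0.391, 0.2557, 0.0749]
tcp_rot: [[-1.0, 0.002, -0.005], [0.002, 1.0, -0.002], [0.005, -0.002, -1.0]]
force: [0.2, 0.2, -1.0]
opening: 1.0
grasp_force: 0.0
```

Request:
move_arm:
  increments:
    - {"xyz": [0,0,0],"roll": 0,"grip": 0}
    - {"xyz": [0,0,0],"roll": 0,"grip": 0}
    - {"xyz": [0,0,0],"roll": 0,"grip": 0}
    - {"xyz": [0,0,0],"roll": 0,"grip": 0}
    - {"xyz": [0,0,0],"roll": 0,"grip": 0}

```text
time_s: 17.03
position: [0.3927, 0.2576, 0.0772]
tcp_rot: [[-1.0, -0.0, 0.001], [-0.0, 1.0, 0.0], [-0.001, 0.0, -1.0]]
force: [-0.4, -0.8, -0.1]
opening: 0.707
grasp_force: 0.0
```

Request:
move_arm:
  increments:
    - {"xyz": [0,0,0],"roll": 0,"grip": 0}
    - {"xyz": [0,0,0],"roll": 0,"grip": 0}
    - {"xyz": [0,0,-20],"roll": 0,"grip": 0}
    - {"xyz": [0,0,-25],"roll": 0,"grip": 0}
    - {"xyz": [0,0,0],"roll": 0,"grip": 0}

```text
time_s: 17.45
position: [0.3943, 0.2585, 0.1244]
tcp_rot: [[-1.0, -0.001, 0.006], [-0.001, 1.0, 0.002], [-0.006, 0.002, -1.0]]
force: [1.7, -0.7, -0.9]
opening: 0.517
grasp_force: 29.9
```

Request:
move_arm:
  increments:
    - {"xyz": [-12.5,-32,-3],"roll": 0,"grip": 0}
    - {"xyz": [-12.5,-32,-2],"roll": 0,"grip": 0}
    - {"xyz": [-12.5,-32,0],"roll": 0,"grip": 0}
    - {"xyz": [-12.5,-32,0],"roll": 0,"grip": 0}
    - {"xyz": [0,0,30],"roll": 0,"grip": 0}

```text
time_s: 17.87
position: [0.45, 0.1254, 0.0995]
tcp_rot: [[-1.0, 0.004, 0.015], [0.004, 1.0, -0.001], [-0.015, -0.001, -1.0]]
force: [1.7, 0.9, -1.8]
opening: 0.521
grasp_force: 29.9
```

Request:
move_arm:
  increments:
    - {"xyz": [0,0,30],"roll": 0,"grip": 0}
    - {"xyz": [0,0,0],"roll": 0,"grip": 0}
    - {"xyz": [0,0,0],"roll": 0,"grip": 0}

```text
time_s: 18.12
position: [0.4404, 0.1294, 0.0651]
tcp_rot: [[-1.0, 0.0, -0.006], [0.0, 1.0, -0.0], [0.006, -0.0, -1.0]]
force: [0.1, 0.1, -2.1]
opening: 0.52
grasp_force: 29.9
```

```bash

python3 - <<'E'
from h import *
for k,v in pots({k:((.403,.257),G[k][1] if k!="c" else .064) for k in "abc"},("scene","top")).items(): print(k,v)
im,d=snap("scene");i=im.astype(int);P=cloud("scene",d)
m=(np.hypot(P[...,0]-.445,P[...,1]-.13)<.07)&(P[...,2]>.005)&(d>0)&(i[...,1]>i[...,0]+8)&(i[...,1]>i[...,2]+5)
q=P[m];print(len(q),q.min(0),q.max(0)); print(bot.read_state()["position"])
for z in np.arange(.01,.115,.008):
        r=q[abs(q[:,2]-z)<.004]
        if len(r): print(round(z,3),len(r),r[:,:2].min(0).round(4),r[:,:2].max(0).round(4))
E
```

```text
('a', 'scene') ([0.4002, 0.2578], 350, 6.7, np.float64(0.0499))
('b', 'scene') ([0.4059, 0.2559], 350, 3.6, np.float64(0.0499))
('c', 'scene') ([0.4017, 0.2578], 142, 1.1, np.float64(0.062))
('a', 'top') ([0.4079, 0.2554], 18, 0.8, np.float64(0.0518))
('b', 'top') ([0.4051, 0.2629], 18, 1.8, np.float64(0.0518))
('c', 'top') None
421 [0.41555819 0.10577124 0.04339678] [0.48071088 0.15125261 0.0964576 ]
[0.4429642  0.13004256 0.06766621]
0.042 2 [0.4593 0.1086] [0.4658 0.1094]
0.05 26 [0.4566 0.1081] [0.4759 0.1482]
0.058 81 [0.4542 0.1083] [0.4807 0.15  ]
0.066 85 [0.4156 0.1075] [0.4739 0.1513]
0.074 76 [0.4179 0.1089] [0.4688 0.1513]
0.082 75 [0.4298 0.1091] [0.4645 0.1489]
0.09 69 [0.4402 0.1103] [0.4583 0.1498]
0.098 7 [0.4508 0.1058] [0.4543 0.138 ]
```

Request:
move_arm:
  increments:
    - {"xyz": [0,0,12],"roll": 0,"grip": 0}
    - {"xyz": [0,0,10],"roll": 0,"grip": 0}
    - {"xyz": [0,0,6],"roll": 0,"grip": 0}
    - {"xyz": [0,0,2],"roll": 0,"grip": 0}
    - {"xyz": [0,0,0],"roll": 0,"grip": 0}

```text
time_s: 18.68
position: [0.4432, 0.1301, 0.038]
tcp_rot: [[-1.0, -0.001, 0.003], [-0.001, 1.0, 0.0], [-0.003, 0.0, -1.0]]
force: [-0.1, 1.0, 5.9]
opening: 0.52
grasp_force: 30.0
```

Request:
move_arm:
  increments:
    - {"xyz": [0,0,0],"roll": 0,"grip": 70}
    - {"xyz": [0,0,0],"roll": 0,"grip": 70}
    - {"xyz": [0,0,0],"roll": 0,"grip": 70}
    - {"xyz": [0,0,0],"roll": 0,"grip": 100}
    - {"xyz": [0,0,0],"roll": 0,"grip": 100}

```text
time_s: 19.1
position: [0.4425, 0.1296, 0.0368]
tcp_rot: [[-1.0, -0.0, 0.0], [-0.0, 1.0, -0.0], [-0.0, -0.0, -1.0]]
force: [0.3, 0.4, 0.3]
opening: 0.768
grasp_force: 0.0
```

Request:
move_arm:
  increments:
    - {"xyz": [0,0,-25],"roll": 0,"grip": 100}
    - {"xyz": [0,0,-25],"roll": 0,"grip": 100}
    - {"xyz": [0,0,-15],"roll": 0,"grip": 100}
    - {"xyz": [0,0,0],"roll": 0,"grip": 100}
    - {"xyz": [0,0,0],"roll": 0,"grip": 100}

```text
time_s: 19.52
position: [0.4429, 0.1296, 0.1022]
tcp_rot: [[-1.0, -0.0, 0.002], [-0.0, 1.0, 0.0], [-0.002, 0.0, -1.0]]
force: [-0.9, 0.4, -0.6]
opening: 0.993
grasp_force: 0.0
```

```bash

python3 - <<'E'
from h import *
im,d=snap("scene");i=im.astype(int);P=cloud("scene",d)
m=(np.hypot(P[...,0]-.45,P[...,1]-.13)<.07)&(P[...,2]>.005)&(d>0)&(i[...,1]>i[...,0]+8)&(i[...,1]>i[...,2]+5)
q=P[m];print(len(q),q.min(0),q.max(0))
c=(q[:,:2].min(0)+q[:,:2].max(0))/2
for k,v in pots({"d":(tuple(c),.05)},("scene","top")).items(): print(k,v)
delta([*c,.038])
E
```

```text
418 [0.44197414 0.10869531 0.00517742] [0.49006243 0.15221407 0.05398187]
('d', 'scene') ([0.4653, 0.1313], 121, 0.8, np.float64(0.0491))
('d', 'top') None
at [0.4415 0.1295 0.1007] tool shift mm [-24.6   1.   62.7] xang -179.99
```

Request:
move_arm:
  increments:
    - {"xyz": [-12,0,0],"roll": 0,"grip": 100}
    - {"xyz": [-12,1,0],"roll": 0,"grip": 100}
    - {"xyz": [0,0,15],"roll": 0,"grip": 100}
    - {"xyz": [0,0,0],"roll": 0,"grip": 100}
    - {"xyz": [0,0,0],"roll": 0,"grip": 100}

```text
time_s: 20.08
position: [0.4646, 0.1305, 0.0851]
tcp_rot: [[-1.0, -0.0, -0.005], [-0.0, 1.0, -0.0], [0.005, -0.0, -1.0]]
force: [0.1, -0.6, 0.5]
opening: 1.001
grasp_force: 0.0
```

```bash

python3 - <<'E'
from h import *
delta([.4655,.1307,.037])
E
```

```text
at [0.4646 0.1305 0.0851] tool shift mm [-1.1  0.2 48.1] xang -180.0
```

Request:
move_arm:
  increments:
    - {"xyz": [-1,0,18],"roll": 0,"grip": 100}
    - {"xyz": [0,0,18],"roll": 0,"grip": 100}
    - {"xyz": [0,0,12],"roll": 0,"grip": 100}
    - {"xyz": [0,0,0],"roll": 0,"grip": 100}
    - {"xyz": [0,0,0],"roll": 0,"grip": 100}

```text
time_s: 20.5
position: [0.4663, 0.1305, 0.0382]
tcp_rot: [[-1.0, -0.0, -0.003], [-0.0, 1.0, -0.0], [0.003, -0.0, -1.0]]
force: [0.3, 0.3, 1.1]
opening: 1.003
grasp_force: 0.0
```

Request:
move_arm:
  increments:
    - {"xyz": [0,0,0],"roll": 0,"grip": 0}
    - {"xyz": [0,0,0],"roll": 0,"grip": 0}
    - {"xyz": [0,0,0],"roll": 0,"grip": 0}
    - {"xyz": [0,0,0],"roll": 0,"grip": 0}
    - {"xyz": [0,0,0],"roll": 0,"grip": 0}

```text
time_s: 20.92
position: [0.4676, 0.1306, 0.0391]
tcp_rot: [[-1.0, -0.0, 0.001], [-0.0, 1.0, 0.0], [-0.001, 0.0, -1.0]]
force: [-0.5, -0.9, 0.8]
opening: 0.708
grasp_force: 0.0
```

Request:
move_arm:
  increments:
    - {"xyz": [0,0,0],"roll": 0,"grip": 0}
    - {"xyz": [0,0,0],"roll": 0,"grip": 0}
    - {"xyz": [0,0,-10],"roll": 0,"grip": 0}
    - {"xyz": [0,0,-15],"roll": 0,"grip": 0}
    - {"xyz": [0,0,-20],"roll": 0,"grip": 0}

```text
time_s: 21.33
position: [0.4661, 0.1305, 0.0835]
tcp_rot: [[-1.0, -0.0, -0.004], [-0.0, 1.0, -0.0], [0.004, -0.0, -1.0]]
force: [0.9, 0.1, -0.9]
opening: 0.519
grasp_force: 30.0
```

Request:
move_arm:
  increments:
    - {"xyz": [0,0,-25],"roll": 0,"grip": 0}
    - {"xyz": [0,0,-20],"roll": 0,"grip": 0}
    - {"xyz": [8,16,0],"roll": 0,"grip": 0}
    - {"xyz": [12,24,0],"roll": 0,"grip": 0}
    - {"xyz": [14,28,0],"roll": 0,"grip": 0}

```text
time_s: 21.75
position: [0.434, 0.1985, 0.1297]
tcp_rot: [[-1.0, 0.003, 0.002], [0.003, 1.0, 0.0], [-0.002, 0.0, -1.0]]
force: [-0.9, 0.4, -2.0]
opening: 0.517
grasp_force: 30.0
```

Request:
move_arm:
  increments:
    - {"xyz": [14,28,0],"roll": 0,"grip": 0}
    - {"xyz": [10,20,0],"roll": 0,"grip": 0}
    - {"xyz": [5,10,0],"roll": 0,"grip": 0}
    - {"xyz": [0,0,0],"roll": 0,"grip": 0}
    - {"xyz": [0,0,0],"roll": 0,"grip": 0}

```text
time_s: 22.17
position: [0.4045, 0.2565, 0.1288]
tcp_rot: [[-1.0, -0.002, 0.001], [-0.002, 1.0, -0.0], [-0.001, -0.0, -1.0]]
force: [-0.4, -0.2, -1.9]
opening: 0.514
grasp_force: 30.0
```

```bash
cat >> h.py <<'E'
def held(r,col):
    "cylinder fit to a held pot below/around the fingers, from the scene camera"
    s=bot.read_state()["position"]; im,d=snap("scene");P=cloud("scene",d);i=im.astype(int)
    m=(np.hypot(P[...,0]-s[0],P[...,1]-s[1])<.045)&(P[...,2]<s[2]+.025)&(P[...,2]>s[2]-.045)&(d>0)&col(i)&(P[...,0]>s[0]+.006)
    q=P[m]; q=q[q[:,2]<s[2]+.005]
    def f(p):
        a=np.array([p[2],p[3],1.]);a/=np.linalg.norm(a); v=q-np.array([p[0],p[1],s[2]])
        return np.linalg.norm(v-np.outer(v@a,a),axis=1)-r
    b=least_squares(f,[s[0],s[1],0,0],loss="soft_l1",f_scale=.002)
    print("held: axis point minus TCP mm",((b.x[:2]-s[:2])*1000).round(1),"slope",b.x[2:].round(3),len(q),"res",np.median(abs(b.fun)).round(4)); print("TCP",s.round(4),"bottom centre minus TCP",((b.x[:2]-s[:2]-.038*b.x[2:])*1000).round(1),"zmin",q[:,2].min())
green=lambda i:(i[...,1]>i[...,0]+8)&(i[...,1]>i[...,2]+5)
E
python3 - <<'E'
from h import *
held(.023,green)
for k,v in pots({"c":((.403,.257),.064)},("scene",)).items(): print(k,v)
delta([.4022,.257,.0655])
E
```

```text
held: axis point minus TCP mm [-3.   0.9] slope [ 0.009 -0.002] 244 res 0.0008
TCP [0.4045 0.2565 0.1288] bottom centre minus TCP [-3.3  0.9] zmin 0.08886688004527439
('c', 'scene') ([0.4022, 0.2578], 118, 1.0, np.float64(0.062))
at [0.4051 0.2557 0.1287] tool shift mm [ 3.   1.3 63.2] xang 179.96
```

Request:
move_arm:
  increments:
    - {"xyz": [0,1,12],"roll": 0,"grip": 0}
    - {"xyz": [0,0,15],"roll": 0,"grip": 0}
    - {"xyz": [0,0,8],"roll": 0,"grip": 0}
    - {"xyz": [0,0,0],"roll": 0,"grip": 0}
    - {"xyz": [0,0,0],"roll": 0,"grip": 0}

```text
time_s: 22.68
position: [0.4045, 0.2567, 0.0932]
tcp_rot: [[-1.0, 0.001, -0.001], [0.001, 1.0, -0.001], [0.001, -0.001, -1.0]]
force: [-0.0, 0.8, -1.6]
opening: 0.516
grasp_force: 30.0
```

```bash

python3 - <<'E'
from h import *
held(.023,green)
delta([.4052,.257,.0655])
E
```

```text
held: axis point minus TCP mm [-3.2  0.2] slope [-0.014 -0.031] 181 res 0.0009
TCP [0.4045 0.2567 0.0932] bottom centre minus TCP [-2.6  1.4] zmin 0.06139676145560389
at [0.4048 0.2571 0.0936] tool shift mm [-0.4 -0.1 28.1] xang 179.95
```

Request:
move_arm:
  increments:
    - {"xyz": [0,0,10],"roll": 0,"grip": 0}
    - {"xyz": [0,0,10],"roll": 0,"grip": 0}
    - {"xyz": [0,0,7],"roll": 0,"grip": 0}
    - {"xyz": [0,0,0],"roll": 0,"grip": 0}
    - {"xyz": [0,0,0],"roll": 0,"grip": 0}

```text
time_s: 23.15
position: [0.4045, 0.2575, 0.0667]
tcp_rot: [[-1.0, -0.0, -0.0], [-0.0, 1.0, -0.0], [0.0, -0.0, -1.0]]
force: [-0.3, 0.3, -1.8]
opening: 0.516
grasp_force: 30.0
```

Good, no contact. Release and retreat toward the cream pot.

Request:
move_arm:
  increments:
    - {"xyz": [0,0,0],"roll": 0,"grip": 100}
    - {"xyz": [0,0,0],"roll": 0,"grip": 100}
    - {"xyz": [0,0,0],"roll": 0,"grip": 100}
    - {"xyz": [0,0,0],"roll": 0,"grip": 100}
    - {"xyz": [0,0,-40],"roll": 0,"grip": 100}

```text
time_s: 23.57
position: [0.3998, 0.2557, 0.1001]
tcp_rot: [[-1.0, 0.0, -0.017], [0.0, 1.0, -0.006], [0.017, -0.006, -1.0]]
force: [-0.5, 0.1, -0.3]
opening: 0.81
grasp_force: 0.0
```

Request:
move_arm:
  increments:
    - {"xyz": [0,-33,-20],"roll": 0,"grip": 100}
    - {"xyz": [-2,-40,0],"roll": 0,"grip": 100}
    - {"xyz": [-3,-40,0],"roll": 0,"grip": 100}
    - {"xyz": [-3,-40,0],"roll": 0,"grip": 100}
    - {"xyz": [-3,-40,0],"roll": 0,"grip": 100}

```text
time_s: 23.98
position: [0.4154, 0.0631, 0.1271]
tcp_rot: [[-1.0, -0.001, 0.001], [-0.001, 1.0, -0.0], [-0.001, -0.0, -1.0]]
force: [1.2, -0.4, -0.5]
opening: 0.993
grasp_force: 0.0
```

```bash

python3 - <<'E'
from h import *
G["c"]=((.403,.257),.064);G["d"]=((.403,.257),.071)
for k,v in pots({k:G[k] for k in "acde"},("scene","top")).items(): print(k,v)
delta([.4263,-.133,.1])
E
```

```text
('a', 'scene') ([0.3997, 0.258], 312, 5.9, np.float64(0.05))
('c', 'scene') ([0.4031, 0.2576], 213, 4.3, np.float64(0.0638))
('d', 'scene') ([0.4034, 0.2581], 122, 1.2, np.float64(0.0692))
('e', 'scene') ([0.426, -0.1326], 94, 0.7, np.float64(0.0483))
('a', 'top') ([0.4022, 0.2569], 350, 1.7, np.float64(0.0505))
('c', 'top') ([0.4023, 0.2572], 227, 3.0, np.float64(0.0633))
('d', 'top') ([0.404, 0.2572], 137, 1.0, np.float64(0.0687))
('e', 'top') ([0.4265, -0.1333], 58, 0.6, np.float64(0.0503))
at [0.4173 0.0594 0.127 ] tool shift mm [ -10.5 -192.3   27.3] xang 179.52
```

Request:
move_arm:
  increments:
    - {"xyz": [-2,-38,5],"roll": 0,"grip": 100}
    - {"xyz": [-2,-38,5],"roll": 0,"grip": 100}
    - {"xyz": [-2,-38,5],"roll": 0,"grip": 100}
    - {"xyz": [-2,-38,5],"roll": 0,"grip": 100}
    - {"xyz": [-1.5,-36,5],"roll": 0,"grip": 100}

```text
time_s: 24.5
position: [0.4252, -0.1247, 0.1016]
tcp_rot: [[-1.0, -0.001, 0.001], [-0.001, 1.0, -0.0], [-0.001, -0.0, -1.0]]
force: [1.2, 0.1, 0.4]
opening: 0.996
grasp_force: 0.0
```

Request:
move_arm:
  increments:
    - {"xyz": [0,0,0],"roll": 0,"grip": 100}
    - {"xyz": [0,0,0],"roll": 0,"grip": 100}
    - {"xyz": [0,0,0],"roll": 0,"grip": 100}

```text
time_s: 24.75
position: [0.4243, -0.1224, 0.1015]
tcp_rot: [[-1.0, 0.0, -0.001], [0.0, 1.0, 0.001], [0.001, 0.001, -1.0]]
force: [0.1, 0.0, 0.5]
opening: 0.999
grasp_force: 0.0
```

```bash

python3 - <<'E'
from h import *
for k,v in pots({k:G[k] for k in "e"},("scene",)).items(): print(k,v)
delta([.4263,-.133,.037])
E
```

```text
('e', 'scene') ([0.4258, -0.1325], 92, 0.8, np.float64(0.0486))
at [ 0.4243 -0.1219  0.1016] tool shift mm [ -2.1 -11.2  64.6] xang -179.92
```

Request:
move_arm:
  increments:
    - {"xyz": [-2,-11,15],"roll": 0,"grip": 100}
    - {"xyz": [0,0,20],"roll": 0,"grip": 100}
    - {"xyz": [0,0,18],"roll": 0,"grip": 100}
    - {"xyz": [0,0,11],"roll": 0,"grip": 100}
    - {"xyz": [0,0,0],"roll": 0,"grip": 100}

```text
time_s: 25.22
position: [0.4256, -0.1318, 0.0362]
tcp_rot: [[-1.0, -0.003, -0.004], [-0.003, 1.0, 0.003], [0.004, 0.003, -1.0]]
force: [-0.8, 0.4, 0.2]
opening: 1.001
grasp_force: 0.0
```

Request:
move_arm:
  increments:
    - {"xyz": [0,0,0],"roll": 0,"grip": 100}
    - {"xyz": [0,0,0],"roll": 0,"grip": 0}
    - {"xyz": [0,0,0],"roll": 0,"grip": 0}
    - {"xyz": [0,0,0],"roll": 0,"grip": 0}
    - {"xyz": [0,0,0],"roll": 0,"grip": 0}

```text
time_s: 25.63
position: [0.4273, -0.1345, 0.0382]
tcp_rot: [[-1.0, -0.0, 0.001], [-0.0, 1.0, -0.001], [-0.001, -0.001, -1.0]]
force: [0.6, 0.1, -0.2]
opening: 0.783
grasp_force: 0.0
```

Request:
move_arm:
  increments:
    - {"xyz": [0,0,0],"roll": 0,"grip": 0}
    - {"xyz": [0,0,0],"roll": 0,"grip": 0}
    - {"xyz": [0,0,0],"roll": 0,"grip": 0}
    - {"xyz": [0,0,0],"roll": 0,"grip": 0}
    - {"xyz": [0,0,0],"roll": 0,"grip": 0}

```text
time_s: 26.05
position: [0.4268, -0.1344, 0.0375]
tcp_rot: [[-1.0, 0.0, -0.0], [0.0, 1.0, 0.0], [0.0, 0.0, -1.0]]
force: [-0.1, 1.7, 0.8]
opening: 0.404
grasp_force: 2.2
```

Request:
move_arm:
  increments:
    - {"xyz": [0,0,-10],"roll": 0,"grip": 0}
    - {"xyz": [0,0,-20],"roll": 0,"grip": 0}
    - {"xyz": [0,0,-30],"roll": 0,"grip": 0}
    - {"xyz": [0,0,-28],"roll": 0,"grip": 0}
    - {"xyz": [0,0,-10],"roll": 0,"grip": 0}

```text
time_s: 26.47
position: [0.4281, -0.1351, 0.1383]
tcp_rot: [[-1.0, -0.0, 0.004], [-0.0, 1.0, -0.002], [-0.004, -0.002, -1.0]]
force: [0.7, -1.0, -1.2]
opening: 0.388
grasp_force: 30.0
```

Request:
move_arm:
  increments:
    - {"xyz": [1,18,0],"roll": 0,"grip": 0}
    - {"xyz": [2,32,0],"roll": 0,"grip": 0}
    - {"xyz": [2,36,0],"roll": 0,"grip": 0}
    - {"xyz": [2,36,0],"roll": 0,"grip": 0}
    - {"xyz": [2,36,0],"roll": 0,"grip": 0}

```text
time_s: 26.88
position: [0.4172, 0.0248, 0.1355]
tcp_rot: [[-1.0, 0.001, -0.001], [0.001, 1.0, 0.0], [0.001, 0.0, -1.0]]
force: [0.5, 0.6, -1.1]
opening: 0.387
grasp_force: 30.0
```

Request:
move_arm:
  increments:
    - {"xyz": [2,36,0],"roll": 0,"grip": 0}
    - {"xyz": [2,36,0],"roll": 0,"grip": 0}
    - {"xyz": [2,36,0],"roll": 0,"grip": 0}
    - {"xyz": [2,36,0],"roll": 0,"grip": 0}
    - {"xyz": [2,36,0],"roll": 0,"grip": 0}

```text
time_s: 27.3
position: [0.407, 0.2052, 0.1354]
tcp_rot: [[-1.0, -0.0, -0.001], [-0.0, 1.0, -0.0], [0.001, -0.0, -1.0]]
force: [0.8, 0.2, -1.9]
opening: 0.392
grasp_force: 30.0
```

Request:
move_arm:
  increments:
    - {"xyz": [2,28,0],"roll": 0,"grip": 0}
    - {"xyz": [1,17,0],"roll": 0,"grip": 0}
    - {"xyz": [0,8,0],"roll": 0,"grip": 0}
    - {"xyz": [0,0,0],"roll": 0,"grip": 0}
    - {"xyz": [0,0,0],"roll": 0,"grip": 0}

```text
time_s: 27.72
position: [0.4045, 0.2561, 0.1353]
tcp_rot: [[-1.0, -0.001, -0.001], [-0.001, 1.0, -0.001], [0.001, -0.001, -1.0]]
force: [-0.2, 0.4, -1.1]
opening: 0.39
grasp_force: 30.0
```

```bash
cat >>h.py <<'E'
white=lambda i:(i.min(-1)>95)&(i.max(-1)-i.min(-1)<60)
E
python3 - <<'E'
from h import *
held(.0175,white)
for k,v in pots({"d":((.404,.257),.071)},("scene",)).items(): print(k,v)
delta([.404,.257,.0725])
E
```

```text
held: axis point minus TCP mm [-2.  -0.2] slope [ 0.011 -0.032] 87 res 0.0007
TCP [0.4045 0.2561 0.1353] bottom centre minus TCP [-2.5  1.1] zmin 0.09882455105288851
('d', 'scene') ([0.4034, 0.2583], 121, 1.1, np.float64(0.0688))
at [0.4046 0.2553 0.1354] tool shift mm [ 0.6  1.7 62.9] xang 179.94
```

Request:
move_arm:
  increments:
    - {"xyz": [-1,2,12],"roll": 0,"grip": 0}
    - {"xyz": [0,0,12],"roll": 0,"grip": 0}
    - {"xyz": [0,0,8],"roll": 0,"grip": 0}
    - {"xyz": [0,0,0],"roll": 0,"grip": 0}
    - {"xyz": [0,0,0],"roll": 0,"grip": 0}

```text
time_s: 28.23
position: [0.4056, 0.2576, 0.1032]
tcp_rot: [[-1.0, 0.001, -0.002], [0.001, 1.0, -0.001], [0.002, -0.001, -1.0]]
force: [-0.1, -0.5, -0.8]
opening: 0.391
grasp_force: 30.0
```

```bash

python3 - <<'E'
from h import *
held(.0175,white)
delta([.4053,.2578,.0725])
E
```

```text
held: axis point minus TCP mm [-2.5  0.3] slope [-0.011 -0.034] 77 res 0.0006
TCP [0.4056 0.2576 0.1032] bottom centre minus TCP [-2.1  1.6] zmin 0.07015346049962468
at [0.406  0.258  0.1036] tool shift mm [ 0.7 -0.1 31.1] xang 179.95
```

Request:
move_arm:
  increments:
    - {"xyz": [0.3,0,8],"roll": 0,"grip": 0}
    - {"xyz": [0,0,10],"roll": 0,"grip": 0}
    - {"xyz": [0,0,8],"roll": 0,"grip": 0}
    - {"xyz": [0,0,4],"roll": 0,"grip": 0}
    - {"xyz": [0,0,0],"roll": 0,"grip": 0}

```text
time_s: 28.7
position: [0.405, 0.2584, 0.0727]
tcp_rot: [[-1.0, -0.0, -0.002], [-0.0, 1.0, -0.001], [0.002, -0.001, -1.0]]
force: [0.3, 0.2, -1.3]
opening: 0.39
grasp_force: 30.0
```

Inserted without contact. Release, retreat, and measure the nest and the box.

Request:
move_arm:
  increments:
    - {"xyz": [0,0,0],"roll": 0,"grip": 100}
    - {"xyz": [0,0,0],"roll": 0,"grip": 100}
    - {"xyz": [0,0,0],"roll": 0,"grip": 100}
    - {"xyz": [0,0,0],"roll": 0,"grip": 100}
    - {"xyz": [0,0,-40],"roll": 0,"grip": 100}

```text
time_s: 29.12
position: [0.4011, 0.2567, 0.1072]
tcp_rot: [[-1.0, 0.0, -0.016], [0.0, 1.0, -0.006], [0.016, -0.006, -1.0]]
force: [-0.2, 0.7, 0.1]
opening: 0.684
grasp_force: 0.0
```

Request:
move_arm:
  increments:
    - {"xyz": [0,-33,-35],"roll": 0,"grip": 100}
    - {"xyz": [0,-36,-20],"roll": 0,"grip": 30}
    - {"xyz": [0,-36,-20],"roll": 0,"grip": 0}
    - {"xyz": [0,-36,-20],"roll": 0,"grip": 0}
    - {"xyz": [0,-36,-10],"roll": 0,"grip": 0}

```text
time_s: 29.53
position: [0.4064, 0.0846, 0.2163]
tcp_rot: [[-1.0, -0.001, 0.005], [-0.001, 1.0, -0.0], [-0.005, -0.0, -1.0]]
force: [1.1, 0.0, 0.5]
opening: 0.625
grasp_force: 0.0
```

```bash

python3 - <<'E'
from h import *
np.set_printoptions(precision=4,suppress=True)
G["d"]=((.403,.257),.071);G["e"]=((.403,.257),.078)
for k,v in pots({k:G[k] for k in "ade"},("scene","top")).items(): print(k,v)
print(bot.read_state()["position"])
# box face plane from the blank dark right part + box extents, using top image initially saved
z=np.load("d_top.npz");P=z["P"];d=z["d"];im=z["im"].astype(int)
c=np.array([.66,-.03]);yaw=np.radians(4.2);bx=np.array([np.cos(yaw),np.sin(yaw)]);by=np.array([-bx[1],bx[0]])
for n in("top","scene"):
    z=np.load(f"d_{n}.npz");P=z["P"];d=z["d"]
    L=np.stack([(P[...,:2]-c)@bx,(P[...,:2]-c)@by,P[...,2]],-1)
    sel=(d>0)&(L[...,2]>.04)&(L[...,2]<.16)&(abs(L[...,0])<.13)&(abs(L[...,1])<.18)
    q=L[sel]; 
    s=q[q[:,2]>.125]; print(n,"top ridge x",s[:,0].min(),s[:,0].max(),"y",np.percentile(s[:,1],[.5,99.5]))
    fl=q[(q[:,2]<.06)]; print("front low x min",np.percentile(fl[:,0],[1,5]))
    f=q[(q[:,1]<-.09)&(q[:,1]>-.12)&(q[:,0]>-.06)&(q[:,0]<.02)]
    A=np.c_[f[:,:2],np.ones(len(f))]; k,*_=np.linalg.lstsq(A,f[:,2],rcond=None); print("blank plane z=",k,"slope deg",np.degrees(np.arctan(k[0])),len(f),"rms",np.std(A@k-f[:,2]))
    for y in (.12,.10,.09,.05,.02,-.1): # profile along lines
        r=q[abs(q[:,1]-y)<.003]; b=[(round(x,3),round(float(np.median(r[abs(r[:,0]-x)<.004,2])),4)) for x in np.arange(-.08,.1,.02) if (abs(r[:,0]-x)<.004).any()]; print(y,b)
E
```

```text
('a', 'scene') ([0.3966, 0.2596], 272, 4.0, np.float64(0.05))
('d', 'scene') ([0.4047, 0.2573], 174, 4.0, np.float64(0.0718))
('e', 'scene') ([0.4049, 0.2592], 104, 1.3, np.float64(0.0749))
('a', 'top') ([0.4022, 0.2536], 180, 2.6, np.float64(0.0508))
('d', 'top') ([0.4038, 0.2571], 120, 2.3, np.float64(0.0699))
('e', 'top') ([0.4054, 0.2588], 78, 1.0, np.float64(0.0771))
[0.4076 0.0818 0.2161]
top top ridge x -0.012838579703425166 0.0878600287277502 y [-0.1391  0.1349]
front low x min [-0.0907 -0.0899]
blank plane z= [0.5748 0.0147 0.0986] slope deg 29.89204743220517 536 rms 0.0021556956337225996
0.12 [(np.float64(-0.08), 0.0621), (np.float64(-0.06), 0.0723), (np.float64(-0.04), 0.0805), (np.float64(-0.02), 0.0941), (np.float64(0.0), 0.1087), (np.float64(0.02), 0.1172), (np.float64(0.04), 0.1315), (np.float64(0.06), 0.1319), (np.float64(0.08), 0.1326)]
0.1 [(np.float64(-0.08), 0.0607), (np.float64(-0.02), 0.0444), (np.float64(0.0), 0.055), (np.float64(0.02), 0.0676), (np.float64(0.04), 0.0815), (np.float64(0.06), 0.1295), (np.float64(0.08), 0.1323)]
0.09 [(np.float64(-0.08), 0.0605)
[... 1821 characters left out ...]
06), 0.0683), (np.float64(-0.04), 0.082), (np.float64(-0.02), 0.0927), (np.float64(0.0), 0.1046), (np.float64(0.02), 0.1161), (np.float64(0.04), 0.1322), (np.float64(0.06), 0.1317), (np.float64(0.08), 0.132)]
0.02 [(np.float64(-0.08), 0.0611), (np.float64(-0.06), 0.0955), (np.float64(-0.04), 0.1049), (np.float64(-0.02), 0.1162), (np.float64(0.0), 0.1269), (np.float64(0.02), 0.116), (np.float64(0.04), 0.1332), (np.float64(0.06), 0.1314), (np.float64(0.08), 0.1326)]
-0.1 [(np.float64(-0.08), 0.0561), (np.float64(-0.06), 0.063), (np.float64(-0.04), 0.0741), (np.float64(-0.02), 0.0855), (np.float64(0.0), 0.0979), (np.float64(0.04), 0.1322), (np.float64(0.06), 0.1319), (np.float64(0.08), 0.1321)]
```

```bash
cat >>h.py <<'E'
C=np.array([.66,-.03]);YAW=np.radians(4.2);BX=np.array([np.cos(YAW),np.sin(YAW)]);BY=np.array([-BX[1],BX[0]])
def toL(p): p=np.asarray(p); return np.stack([(p[...,:2]-C)@BX,(p[...,:2]-C)@BY,p[...,2]],-1)
def toW(l): return np.r_[C+l[0]*BX+l[1]*BY,l[2]]
face=lambda x:.098+.577*x
def rib():
    for n in("top","scene"):
        im,d=snap(n);i=im.astype(int);L=toL(cloud(n,d))
        m=(d>0)&(abs(L[...,0])<.12)&(abs(L[...,1])<.15)&(i[...,0]>130)&(i[...,0]>i[...,1]*1.5)&(i[...,2]<90)&(L[...,2]>face(L[...,0])+.022)
        q=L[m]
        if len(q): print("rib",n,len(q),"min",np.percentile(q,2,axis=0).round(4),"max",np.percentile(q,98,axis=0).round(4))
E
python3 - <<'E'
from h import *
rib(); delta(toW([-.02,.022,.15]))
E
```

```text
rib top 156 min [-0.0552  0.0174  0.0945] max [0.0019 0.0278 0.1276]
rib scene 96 min [-0.0553  0.016   0.0959] max [0.0046 0.0275 0.1276]
at [0.4057 0.0853 0.2144] tool shift mm [-232.9  -94.1   64.7] xang 179.82
```

Request:
move_arm:
  increments:
    - {"xyz": [-38,-15,0],"roll": -0.073,"grip": 50}
    - {"xyz": [-38,-15,0],"roll": 0,"grip": 50}
    - {"xyz": [-38,-15,0],"roll": 0,"grip": 50}
    - {"xyz": [-38,-15,0],"roll": 0,"grip": 50}
    - {"xyz": [-30,-10,10],"roll": 0,"grip": 50}

```text
time_s: 30.15
position: [0.5953, 0.0276, 0.2045]
tcp_rot: [[-0.997, -0.075, 0.005], [-0.075, 0.997, -0.0], [-0.005, -0.001, -1.0]]
force: [-0.2, -0.4, 0.8]
opening: 0.499
grasp_force: 0.0
```

Request:
move_arm:
  increments:
    - {"xyz": [-20,-5,15],"roll": 0,"grip": 50}
    - {"xyz": [0,0,15],"roll": 0,"grip": 50}
    - {"xyz": [0,0,0],"roll": 0,"grip": 50}
    - {"xyz": [0,0,0],"roll": 0,"grip": 50}
    - {"xyz": [0,0,0],"roll": 0,"grip": 50}

```text
time_s: 30.57
position: [0.6107, 0.0248, 0.1737]
tcp_rot: [[-0.997, -0.075, -0.002], [-0.075, 0.997, 0.0], [0.001, 0.001, -1.0]]
force: [0.3, -0.4, 0.4]
opening: 0.498
grasp_force: 0.0
```

```bash
python3 - <<'E'
from h import *
delta(toW([-.026,.022,.14]))
E
```

```text
at [0.6107 0.0248 0.1737] tool shift mm [-19.2 -36.3  33.7] xang -175.69
```

Request:
move_arm:
  increments:
    - {"xyz": [-10,-18,10],"roll": 0,"grip": 50}
    - {"xyz": [-9,-18,12],"roll": 0,"grip": 50}
    - {"xyz": [0,0,12],"roll": 0,"grip": 50}
    - {"xyz": [0,0,0],"roll": 0,"grip": 50}
    - {"xyz": [0,0,0],"roll": 0,"grip": 50}

```text
time_s: 30.98
position: [0.6318, -0.0104, 0.1399]
tcp_rot: [[-0.997, -0.073, -0.002], [-0.073, 0.997, 0.001], [0.002, 0.001, -1.0]]
force: [0.8, -0.3, 0.5]
opening: 0.5
grasp_force: 0.0
```

```bash
python3 - <<'E'
from h import *
delta(toW([-.026,.022,.099]))
E
```

```text
at [ 0.6318 -0.0104  0.1399] tool shift mm [-0.7  0.4 40.9] xang -175.8
```

Request:
move_arm:
  increments:
    - {"xyz": [0,0,15],"roll": 0,"grip": 50}
    - {"xyz": [0,0,15],"roll": 0,"grip": 50}
    - {"xyz": [0,0,10],"roll": 0,"grip": 50}
    - {"xyz": [0,0,0],"roll": 0,"grip": 0}
    - {"xyz": [0,0,0],"roll": 0,"grip": 0}

```text
time_s: 31.4
position: [0.6327, -0.0107, 0.1001]
tcp_rot: [[-0.997, -0.074, -0.001], [-0.074, 0.997, 0.0], [0.001, 0.0, -1.0]]
force: [1.2, -0.2, 0.0]
opening: 0.42
grasp_force: 0.0
```

Request:
move_arm:
  increments:
    - {"xyz": [0,0,0],"roll": 0,"grip": 0}
    - {"xyz": [0,0,0],"roll": 0,"grip": 0}
    - {"xyz": [0,0,0],"roll": 0,"grip": 0}
    - {"xyz": [0,0,0],"roll": 0,"grip": 0}

```text
time_s: 31.73
position: [0.6336, -0.011, 0.1008]
tcp_rot: [[-0.997, -0.073, 0.002], [-0.073, 0.997, 0.001], [-0.002, 0.0, -1.0]]
force: [0.3, 1.7, 1.5]
opening: 0.16
grasp_force: 30.0
```

Request:
move_arm:
  increments:
    - {"xyz": [0,-10,0],"roll": 0,"grip": 0}
    - {"xyz": [0,-20,0],"roll": 0,"grip": 0}
    - {"xyz": [0,-20,0],"roll": 0,"grip": 0}
    - {"xyz": [0,-15,0],"roll": 0,"grip": 0}
    - {"xyz": [0,-5,0],"roll": 0,"grip": 0}

```text
time_s: 32.15
position: [0.6391, -0.0838, 0.1008]
tcp_rot: [[-0.997, -0.071, 0.002], [-0.071, 0.997, -0.001], [-0.002, -0.001, -1.0]]
force: [-0.4, 2.0, 6.2]
opening: 0.157
grasp_force: 30.0
```

```bash
python3 - <<'E'
from h import *
im,d=snap("top","open1"); cv2.imwrite("pics/open1c.png",cv2.resize(im[130:260,240:420],None,fx=4.4,fy=4.4,interpolation=cv2.INTER_CUBIC)[...,::-1])
print(toL(bot.read_state()["position"]),bot.read_state()["force"])
E
```

```text
[-0.02477924 -0.0526331   0.1007637 ] [-0.42010215 -2.5470137   4.10678979]
```

View pics/open1c.png

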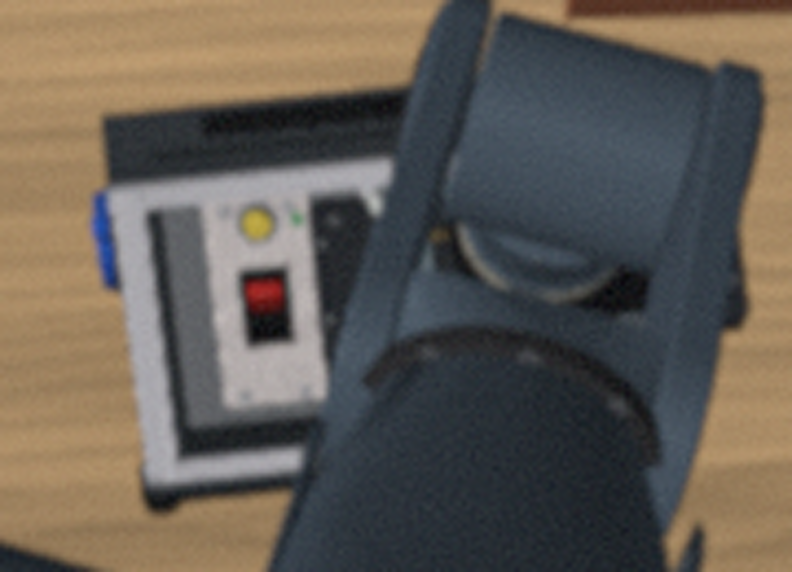

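Request:
move_arm:
  increments:
    - {"xyz": [0,-2,0],"roll": 0,"grip": 0}
    - {"xyz": [0,-2,0],"roll": 0,"grip": 0}
    - {"xyz": [0,0,0],"roll": 0,"grip": 0}

```text
time_s: 32.45
position: [0.6392, -0.0848, 0.1007]
tcp_rot: [[-0.997, -0.072, 0.002], [-0.072, 0.997, 0.001], [-0.002, 0.001, -1.0]]
force: [0.7, 2.9, 6.0]
opening: 0.16
grasp_force: 30.0
```

Request:
move_arm:
  increments:
    - {"xyz": [0,-2,0],"roll": 0,"grip": 0}
    - {"xyz": [0,-2,0],"roll": 0,"grip": 0}
    - {"xyz": [0,0,0],"roll": 0,"grip": 0}

```text
time_s: 32.7
position: [0.6391, -0.0849, 0.1008]
tcp_rot: [[-0.997, -0.072, 0.001], [-0.072, 0.997, 0.007], [-0.002, 0.007, -1.0]]
force: [1.4, 12.0, 7.8]
opening: 0.159
grasp_force: 30.0
```

Request:
move_arm:
  increments:
    - {"xyz": [0,4,0],"roll": 0,"grip": 0}
    - {"xyz": [0,0,0],"roll": 0,"grip": 60}
    - {"xyz": [0,0,0],"roll": 0,"grip": 60}
    - {"xyz": [0,0,0],"roll": 0,"grip": 60}
    - {"xyz": [0,0,-30],"roll": 0,"grip": 60}

```text
time_s: 33.12
position: [0.6336, -0.0843, 0.1238]
tcp_rot: [[-0.997, -0.073, -0.014], [-0.073, 0.997, 0.004], [0.013, 0.005, -1.0]]
force: [-0.2, -0.6, -0.7]
opening: 0.377
grasp_force: 0.0
```

Request:
move_arm:
  increments:
    - {"xyz": [0,0,-30],"roll": 0,"grip": 0}
    - {"xyz": [0,0,0],"roll": 0,"grip": 0}
    - {"xyz": [0,0,0],"roll": 0,"grip": 0}
    - {"xyz": [0,0,0],"roll": 0,"grip": 0}

```text
time_s: 33.45
position: [0.6378, -0.0854, 0.1592]
tcp_rot: [[-0.997, -0.073, -0.001], [-0.073, 0.997, 0.0], [0.001, 0.0, -1.0]]
force: [-1.1, -0.1, 0.5]
opening: 0.24
grasp_force: 0.0
```

```bash
python3 - <<'E'
from h import *
np.set_printoptions(precision=4,suppress=True)
im=cv2.imread("pics/open1.png")[...,::-1].astype(int)
K,R,t=cam("top"); cp=-R.T@t
def ray(u,v,z): 
    r=R.T@np.linalg.inv(K)@[u,v,1.]; return cp+r*(z-cp[2])/r[2]
sub=np.zeros((480,640),bool); sub[160:220,280:320]=1
m=sub&(im[...,0]>120)&(im[...,1]>100)&(im[...,2]<80); v,u=np.nonzero(m); print("button px",u.mean(),v.mean(),len(u))
for off in (-.023,):
    # intersect with plane z=face(x)+off/cos30
    z=.1
    for _ in range(20): z=face(toL(ray(u.mean(),v.mean(),z))[0])+off/np.cos(np.pi/6)
    P=ray(u.mean(),v.mean(),z); print("button world",P,"local",toL(P))
mr=sub&(im[...,0]>120)&(im[...,1]<70)&(im[...,2]<80);v,u=np.nonzero(mr);print("lever px",u.mean(),v.mean(),len(u),u.min(),u.max(),v.min(),v.max(),toL(ray(u.mean(),v.mean(),.08)))
# depth in current view
im2,d=snap("top"); L=toL(cloud("top",d)); i=im2.astype(int); m2=sub&(i[...,0]>120)&(i[...,1]>100)&(i[...,2]<80); print("now",m2.sum(),np.median(L[m2],axis=0) if m2.any() else "")
# well depth profile left and right of lever; window edges
for y in (.105,.085,.075,.04):
    r=[(round(x,3),round(float(np.median(L[(abs(L[...,0]-x)<.003)&(abs(L[...,1]-y)<.005)&(d>0)][:,2])-face(x)),4)) for x in np.arange(-.09,.07,.01) if ((abs(L[...,0]-x)<.003)&(abs(L[...,1]-y)<.005)&(d>0)).any()];print(y,r)
rib(); print(bot.read_state()["position"],toL(bot.read_state()["position"]))
E
```

```text
button px 298.08 180.2 25
button world [0.6897 0.0389 0.0914] local [0.0346 0.0666 0.0914]
lever px 299.5925925925926 195.55555555555554 27 296 303 194 197 [0.0024 0.0668 0.08  ]
now 23 [0.0349 0.0665 0.0905]
0.105 [(np.float64(-0.09), -0.0146), (np.float64(-0.08), 0.011), (np.float64(-0.07), -0.0042), (np.float64(-0.06), -0.0299), (np.float64(-0.05), -0.0417), (np.float64(-0.04), -0.0425), (np.float64(-0.03), -0.0422), (np.float64(-0.02), -0.0409), (np.float64(-0.01), -0.0422), (np.float64(-0.0), -0.0418), (np.float64(0.01), -0.0429), (np.float64(0.02), -0.0419), (np.float64(0.03), -0.0413), (np.float64(0.04), -0.0388), (np.float64(0.05), 0.0022), (np.float64(0.06), -0.0012)]
0.085 [(np.float64(-0.09), -0.0115), (np.float64(-0.08), 0.0097), (np.float64(-0.07), -0.0035), (np.float64(-0.06), -0.0286), (np.float64(-0.05), -0.0431), (np.float64(-0.04), -0.0342), (np.float64(-0.03), -0.0352), (np.float64(-0.02), -0.0358), (np.float64(-0.01), -0.0369), (np.float64(-0.0), -0.0366), (np.float64(0.01), -0.0356), (np.float64(0.02), -0.0356), (np.float64(0.03), -0.0344), (np.float64(0.04), -0.
[... 373 characters left out ...]
64(0.01), -0.0358), (np.float64(0.02), -0.0368), (np.float64(0.03), -0.0346), (np.float64(0.04), -0.0288), (np.float64(0.05), 0.0026), (np.float64(0.06), -0.0018)]
0.04 [(np.float64(-0.09), -0.0083), (np.float64(-0.06), 0.2092), (np.float64(-0.05), 0.2033), (np.float64(-0.04), 0.1964), (np.float64(-0.03), 0.0771), (np.float64(-0.02), -0.0331), (np.float64(-0.01), 0.1774), (np.float64(-0.0), 0.0697), (np.float64(0.01), -0.034), (np.float64(0.02), -0.0371), (np.float64(0.03), -0.0378), (np.float64(0.04), -0.0339), (np.float64(0.05), 0.0032), (np.float64(0.06), -0.0015)]
rib scene 106 min [-0.0548 -0.0592  0.0963] max [ 0.0052 -0.0464  0.1279]
[ 0.6373 -0.085   0.1582] [-0.0266 -0.0532  0.1582]
```

Request:
move_arm:
  increments:
    - {"xyz": [-14,30,0],"roll": 0,"grip": 0}
    - {"xyz": [-14,30,0],"roll": 0,"grip": 0}
    - {"xyz": [-14,30,0],"roll": 0,"grip": 0}
    - {"xyz": [-14,28,0],"roll": 0,"grip": 0}
    - {"xyz": [0,0,20],"roll": 0,"grip": 0}

```text
time_s: 34.02
position: [0.6901, 0.0423, 0.1426]
tcp_rot: [[-0.997, -0.078, 0.009], [-0.078, 0.997, 0.002], [-0.009, 0.001, -1.0]]
force: [0.8, -0.2, 0.7]
opening: 0.005
grasp_force: 0.0
```

Request:
move_arm:
  increments:
    - {"xyz": [0,0,0],"roll": 0,"grip": 0}
    - {"xyz": [0,0,0],"roll": 0,"grip": 0}
    - {"xyz": [0,0,0],"roll": 0,"grip": 0}
    - {"xyz": [0,0,0],"roll": 0,"grip": 0}

```text
time_s: 34.35
position: [0.6857, 0.0354, 0.1402]
tcp_rot: [[-0.997, -0.072, 0.0], [-0.072, 0.997, -0.0], [-0.0, -0.0, -1.0]]
force: [-0.5, 0.0, 1.9]
opening: 0.006
grasp_force: 0.0
```

```bash
python3 - <<'E'
from h import *
delta(toW([.031,.0666,.097])); print(bot.read_state()["force"])
E
```

```text
at [0.6857 0.0354 0.1402] tool shift mm [-0.5  3.3 43.2] xang -175.89
[-0.5370456   0.04459511  1.90579339]
```

Request:
move_arm:
  increments:
    - {"xyz": [-0.5,3,15],"roll": 0,"grip": 0}
    - {"xyz": [0,0,15],"roll": 0,"grip": 0}
    - {"xyz": [0,0,10],"roll": 0,"grip": 0}
    - {"xyz": [0,0,0],"roll": 0,"grip": 0}
    - {"xyz": [0,0,0],"roll": 0,"grip": 0}

```text
time_s: 34.77
position: [0.6858, 0.0389, 0.0997]
tcp_rot: [[-0.997, -0.072, -0.001], [-0.072, 0.997, 0.0], [0.001, 0.0, -1.0]]
force: [-1.3, 0.4, -0.6]
opening: 0.003
grasp_force: 0.9
```

Request:
move_arm:
  increments:
    - {"xyz": [0,0,3],"roll": 0,"grip": 0}
    - {"xyz": [0,0,3],"roll": 0,"grip": 0}
    - {"xyz": [0,0,0],"roll": 0,"grip": 0}
    - {"xyz": [0,0,0],"roll": 0,"grip": 0}

```text
time_s: 35.1
position: [0.6858, 0.0394, 0.0938]
tcp_rot: [[-0.997, -0.073, -0.001], [-0.073, 0.997, -0.0], [0.001, -0.0, -1.0]]
force: [-1.5, -0.9, 0.5]
opening: 0.009
grasp_force: 1.1
```

Request:
move_arm:
  increments:
    - {"xyz": [0,0,2],"roll": 0,"grip": 0}
    - {"xyz": [0,0,2],"roll": 0,"grip": 0}
    - {"xyz": [0,0,0],"roll": 0,"grip": 0}

```text
time_s: 35.35
position: [0.6863, 0.0395, 0.0914]
tcp_rot: [[-0.997, -0.073, 0.001], [-0.073, 0.997, -0.0], [-0.001, -0.001, -1.0]]
force: [-4.8, -0.9, 7.5]
opening: 0.009
grasp_force: 8.3
```

Request:
move_arm:
  increments:
    - {"xyz": [0,0,1.5],"roll": 0,"grip": 0}
    - {"xyz": [0,0,0],"roll": 0,"grip": 0}
    - {"xyz": [0,0,0],"roll": 0,"grip": 0}

```text
time_s: 35.6
position: [0.6864, 0.0395, 0.0911]
tcp_rot: [[-0.997, -0.074, 0.002], [-0.074, 0.997, -0.001], [-0.002, -0.001, -1.0]]
force: [-6.8, -1.4, 12.4]
opening: 0.004
grasp_force: 10.3
```

Request:
move_arm:
  increments:
    - {"xyz": [0,0,1.5],"roll": 0,"grip": 0}
    - {"xyz": [0,0,0],"roll": 0,"grip": 0}
    - {"xyz": [0,0,0],"roll": 0,"grip": 0}

```text
time_s: 35.85
position: [0.6864, 0.0395, 0.0905]
tcp_rot: [[-0.997, -0.074, 0.002], [-0.074, 0.997, -0.001], [-0.002, -0.001, -1.0]]
force: [-7.8, -0.5, 15.0]
opening: 0.007
grasp_force: 11.5
```

```bash
python3 - <<'E'
from h import *
im,d=snap("top","press"); cv2.imwrite("pics/pressc.png",cv2.resize(im[130:260,240:420],None,fx=4.4,fy=4.4,interpolation=cv2.INTER_CUBIC)[...,::-1])
s=bot.read_state(); print(toL(s["position"]),s["force"])
E
```

```text
[0.03145647 0.0673743  0.09048567] [-7.95259733 -1.30840332 15.20727562]
```

View pics/pressc.png

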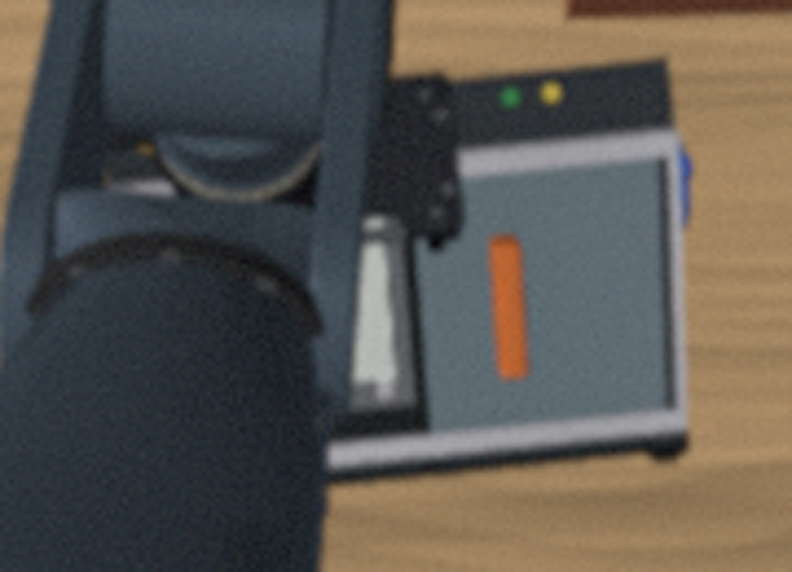

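Request:
move_arm:
  increments:
    - {"xyz": [0,0,-20],"roll": 0,"grip": 0}
    - {"xyz": [0,0,-30],"roll": 0,"grip": 0}
    - {"xyz": [10,-30,-10],"roll": 0,"grip": 0}
    - {"xyz": [10,-40,0],"roll": 0,"grip": 0}
    - {"xyz": [10,-40,0],"roll": 0,"grip": 0}

```text
time_s: 36.32
position: [0.6661, -0.0724, 0.1489]
tcp_rot: [[-0.997, -0.076, 0.006], [-0.076, 0.997, -0.001], [-0.006, -0.002, -1.0]]
force: [0.3, -0.1, -0.7]
opening: 0.004
grasp_force: 0.0
```

```bash
python3 - <<'E'
from h import *
im,d=snap("top"); cv2.imwrite("pics/aft.png",cv2.resize(im[150:250,255:355],None,fx=5,fy=5,interpolation=cv2.INTER_CUBIC)[...,::-1])
s=bot.read_state(); print(toL(s["position"]),s["force"])
E
```

```text
[ 0.00081305 -0.05241634  0.14818083] [-0.9711219  -5.12036558  1.07848311]
```

View pics/aft.png

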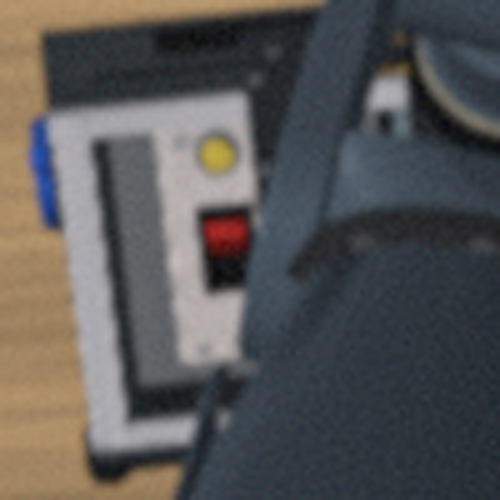

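Request:
move_arm:
  increments:
    - {"xyz": [-6,30,0],"roll": 0,"grip": 0}
    - {"xyz": [-6,35,0],"roll": 0,"grip": 0}
    - {"xyz": [-6,33,0],"roll": 0,"grip": 0}
    - {"xyz": [-5,22,10],"roll": 0,"grip": 0}
    - {"xyz": [0,0,15],"roll": 0,"grip": 0}

```text
time_s: 36.78
position: [0.6811, 0.0545, 0.1237]
tcp_rot: [[-0.997, -0.077, 0.008], [-0.077, 0.997, 0.002], [-0.008, 0.001, -1.0]]
force: [0.1, -0.4, 0.0]
opening: 0.007
grasp_force: 0.0
```

Request:
move_arm:
  increments:
    - {"xyz": [0,0,0],"roll": 0,"grip": 0}
    - {"xyz": [0,0,0],"roll": 0,"grip": 0}
    - {"xyz": [0,0,0],"roll": 0,"grip": 0}
    - {"xyz": [0,0,0],"roll": 0,"grip": 0}

```text
time_s: 37.12
position: [0.6792, 0.0481, 0.1228]
tcp_rot: [[-0.997, -0.072, 0.002], [-0.072, 0.997, -0.0], [-0.002, -0.0, -1.0]]
force: [-0.3, 0.1, -0.4]
opening: 0.009
grasp_force: 0.0
```

```bash
python3 - <<'E'
from h import *
delta(toW([.025,.0666,.095])); print(bot.read_state()["force"])
E
```

```text
at [0.6792 0.0481 0.1228] tool shift mm [-0.1 -9.9 27.8] xang -175.88
[-0.31948027  0.09950867 -0.43523319]
```

Request:
move_arm:
  increments:
    - {"xyz": [0,-10,5],"roll": 0,"grip": 0}
    - {"xyz": [0,0,10],"roll": 0,"grip": 0}
    - {"xyz": [0,0,10],"roll": 0,"grip": 0}
    - {"xyz": [0,0,3],"roll": 0,"grip": 0}
    - {"xyz": [0,0,0],"roll": 0,"grip": 0}

```text
time_s: 37.53
position: [0.6776, 0.039, 0.0917]
tcp_rot: [[-0.997, -0.072, -0.004], [-0.072, 0.997, 0.001], [0.004, 0.001, -1.0]]
force: [0.5, -0.0, 0.3]
opening: 0.005
grasp_force: 0.0
```

Request:
move_arm:
  increments:
    - {"xyz": [0,0,2],"roll": 0,"grip": 0}
    - {"xyz": [0,0,2],"roll": 0,"grip": 0}
    - {"xyz": [0,0,0],"roll": 0,"grip": 0}
    - {"xyz": [0,0,0],"roll": 0,"grip": 0}

```text
time_s: 37.87
position: [0.6793, 0.0392, 0.0903]
tcp_rot: [[-0.997, -0.073, 0.001], [-0.073, 0.997, -0.0], [-0.001, -0.0, -1.0]]
force: [-0.5, 0.9, 1.4]
opening: 0.001
grasp_force: 0.6
```

Request:
move_arm:
  increments:
    - {"xyz": [0,0,2],"roll": 0,"grip": 0}
    - {"xyz": [0,0,0],"roll": 0,"grip": 0}
    - {"xyz": [0,0,0],"roll": 0,"grip": 0}

```text
time_s: 38.12
position: [0.6798, 0.0392, 0.0889]
tcp_rot: [[-0.997, -0.073, 0.002], [-0.073, 0.997, -0.0], [-0.002, -0.0, -1.0]]
force: [-0.7, -0.2, 4.4]
opening: 0.004
grasp_force: 2.1
```

Request:
move_arm:
  increments:
    - {"xyz": [0,0,2],"roll": 0,"grip": 0}
    - {"xyz": [0,0,0],"roll": 0,"grip": 0}
    - {"xyz": [0,0,0],"roll": 0,"grip": 0}

```text
time_s: 38.37
position: [0.6804, 0.0392, 0.0871]
tcp_rot: [[-0.997, -0.073, 0.004], [-0.073, 0.997, -0.0], [-0.004, -0.0, -1.0]]
force: [0.7, -0.5, 4.7]
opening: 0.004
grasp_force: 1.7
```

Now it yields like a spring button; press on.

Request:
move_arm:
  increments:
    - {"xyz": [0,0,2],"roll": 0,"grip": 0}
    - {"xyz": [0,0,0],"roll": 0,"grip": 0}
    - {"xyz": [0,0,0],"roll": 0,"grip": 0}

```text
time_s: 38.62
position: [0.6798, 0.0392, 0.0845]
tcp_rot: [[-0.997, -0.073, 0.002], [-0.073, 0.997, -0.0], [-0.002, -0.0, -1.0]]
force: [0.5, 0.6, 5.1]
opening: 0.006
grasp_force: 1.9
```

Request:
move_arm:
  increments:
    - {"xyz": [0,0,2],"roll": 0,"grip": 0}
    - {"xyz": [0,0,0],"roll": 0,"grip": 0}
    - {"xyz": [0,0,0],"roll": 0,"grip": 0}

```text
time_s: 38.87
position: [0.6801, 0.0392, 0.0838]
tcp_rot: [[-0.997, -0.073, 0.003], [-0.073, 0.997, -0.0], [-0.003, -0.0, -1.0]]
force: [-0.7, 0.6, 9.7]
opening: 0.005
grasp_force: 4.9
```

Request:
move_arm:
  increments:
    - {"xyz": [0,0,1.5],"roll": 0,"grip": 0}
    - {"xyz": [0,0,0],"roll": 0,"grip": 0}
    - {"xyz": [0,0,0],"roll": 0,"grip": 0}

```text
time_s: 39.12
position: [0.6802, 0.0391, 0.0836]
tcp_rot: [[-0.997, -0.073, 0.003], [-0.073, 0.997, -0.0], [-0.003, -0.001, -1.0]]
force: [-2.5, 0.4, 16.2]
opening: 0.005
grasp_force: 7.5
```

Request:
move_arm:
  increments:
    - {"xyz": [0,0,-20],"roll": 0,"grip": 0}
    - {"xyz": [0,0,-30],"roll": 0,"grip": 0}
    - {"xyz": [10,-30,-10],"roll": 0,"grip": 0}
    - {"xyz": [15,-38,0],"roll": 0,"grip": 0}
    - {"xyz": [15,-38,0],"roll": 0,"grip": 0}

```text
time_s: 39.53
position: [0.6464, -0.0695, 0.1407]
tcp_rot: [[-0.997, -0.076, 0.0], [-0.076, 0.997, -0.0], [-0.0, -0.0, -1.0]]
force: [0.2, 0.0, -0.9]
opening: 0.005
grasp_force: 0.0
```

```bash
cat >>h.py <<'E'
def lever():
    im,d=snap("top");i=im.astype(int);L=toL(cloud("top",d));sub=np.zeros((480,640),bool); sub[160:240,270:330]=1
    m=sub&(i[...,0]>100)&(i[...,1]<70)&(i[...,2]<80); v,u=np.nonzero(m); q=L[m]
    print("red px",len(u),(u.min(),u.max(),v.min(),v.max()) if len(u) else "", np.median(q,axis=0).round(4) if len(u) else "",q.min(0).round(4),q.max(0).round(4))
    m=sub&(i[...,0]>120)&(i[...,1]>100)&(i[...,2]<80); print("yellow",m.sum(),np.median(L[m],axis=0).round(4))
    s=bot.read_state(); print("tcp local",toL(s["position"]).round(4))
E
python3 - <<'E'
from h import *
lever()
E
```

```text
red px 69 (np.int64(296), np.int64(304), np.int64(200), np.int64(208)) [-0.015   0.0671  0.0713] [-0.224   0.0529  0.0537] [-0.0045  0.0769  1.1523]
yellow 25 [0.0345 0.0665 0.0915]
tcp local [-0.02   -0.0469  0.1399]
```

Request:
move_arm:
  increments:
    - {"xyz": [7,28,0],"roll": 0,"grip": 0}
    - {"xyz": [6,30,0],"roll": 0,"grip": 0}
    - {"xyz": [6,30,0],"roll": 0,"grip": 0}
    - {"xyz": [6,22,0],"roll": 0,"grip": 0}
    - {"xyz": [0,0,0],"roll": 0,"grip": 0}

```text
time_s: 40.0
position: [0.61, 0.0428, 0.1389]
tcp_rot: [[-0.997, -0.076, -0.007], [-0.076, 0.997, 0.002], [0.006, 0.003, -1.0]]
force: [-0.6, -0.8, -0.0]
opening: 0.006
grasp_force: 0.0
```

Request:
move_arm:
  increments:
    - {"xyz": [0,0,15],"roll": 0,"grip": 0}
    - {"xyz": [0,0,0],"roll": 0,"grip": 0}
    - {"xyz": [0,0,0],"roll": 0,"grip": 0}
    - {"xyz": [0,0,0],"roll": 0,"grip": 0}

```text
time_s: 40.33
position: [0.6138, 0.0378, 0.125]
tcp_rot: [[-0.997, -0.073, -0.001], [-0.073, 0.997, -0.0], [0.001, 0.0, -1.0]]
force: [-0.1, 0.9, -0.2]
opening: 0.006
grasp_force: 0.0
```

```bash
python3 - <<'E'
from h import *
delta(toW([-.045,.0668,.062])); print(bot.read_state()["force"])
E
```

```text
at [0.6138 0.0378 0.125 ] tool shift mm [ 3.8 -4.2 63.1] xang -175.84
[-0.08745276  0.88852346 -0.15711698]
```

Request:
move_arm:
  increments:
    - {"xyz": [4,-4,5],"roll": 0,"grip": 0}
    - {"xyz": [0,0,15],"roll": 0,"grip": 0}
    - {"xyz": [0,0,15],"roll": 0,"grip": 0}
    - {"xyz": [0,0,12],"roll": 0,"grip": 0}
    - {"xyz": [0,0,0],"roll": 0,"grip": 0}

```text
time_s: 40.75
position: [0.6082, 0.0336, 0.0759]
tcp_rot: [[-0.997, -0.072, -0.005], [-0.072, 0.997, 0.001], [0.005, 0.001, -1.0]]
force: [0.6, -0.7, -0.4]
opening: 0.004
grasp_force: 0.0
```

Request:
move_arm:
  increments:
    - {"xyz": [0,0,8],"roll": 0,"grip": 0}
    - {"xyz": [0,0,7],"roll": 0,"grip": 0}
    - {"xyz": [0,0,0],"roll": 0,"grip": 0}
    - {"xyz": [0,0,0],"roll": 0,"grip": 0}

```text
time_s: 41.08
position: [0.6101, 0.0341, 0.0632]
tcp_rot: [[-0.997, -0.073, -0.0], [-0.073, 0.997, 0.0], [0.0, 0.0, -1.0]]
force: [0.9, -0.2, 0.3]
opening: 0.006
grasp_force: 0.0
```

Request:
move_arm:
  increments:
    - {"xyz": [-5,0,0],"roll": 0,"grip": 0}
    - {"xyz": [-5,0,-1],"roll": 0,"grip": 0}
    - {"xyz": [-5,0,-3],"roll": 0,"grip": 0}
    - {"xyz": [0,0,0],"roll": 0,"grip": 0}
    - {"xyz": [0,0,0],"roll": 0,"grip": 0}

```text
time_s: 41.5
position: [0.6183, 0.035, 0.0667]
tcp_rot: [[-0.997, -0.075, -0.016], [-0.075, 0.997, -0.001], [0.016, 0.001, -1.0]]
force: [-12.1, -3.1, 4.7]
opening: 0.005
grasp_force: 5.8
```

```bash
python3 - <<'E'
from h import *
delta(toW([-.013,.0668,.078])); print(bot.read_state()["force"],toL(bot.read_state()["position"]))
E
```

```text
at [0.6183 0.035  0.0667] tool shift mm [-23.6  -1.1 -11.6] xang -175.72
[-12.11837525  -3.13079003   4.71768876] [-0.03681411  0.06786374  0.06673425]
```

Request:
move_arm:
  increments:
    - {"xyz": [0,0,-4],"roll": 0,"grip": 0}
    - {"xyz": [-1,0,-4],"roll": 0,"grip": 0}
    - {"xyz": [-2,0,-4],"roll": 0,"grip": 0}
    - {"xyz": [0,0,0],"roll": 0,"grip": 0}

```text
time_s: 41.83
position: [0.6308, 0.0353, 0.081]
tcp_rot: [[-0.997, -0.073, 0.006], [-0.073, 0.997, -0.0], [-0.006, -0.001, -1.0]]
force: [1.3, 0.1, -0.1]
opening: 0.006
grasp_force: 0.0
```

```bash
python3 - <<'E'
from h import *
delta(toW([-.013,.0668,.078])); print(bot.read_state()["force"],toL(bot.read_state()["position"]))
E
```

```text
at [0.6308 0.0353 0.081 ] tool shift mm [-11.3  -0.4   3.1] xang -175.81
[ 1.28767041  0.06868237 -0.1072702 ] [-0.0242929   0.06725356  0.08101907]
```

Request:
move_arm:
  increments:
    - {"xyz": [-5,0,0],"roll": 0,"grip": 0}
    - {"xyz": [-5,0,0],"roll": 0,"grip": 0}
    - {"xyz": [-1,0,0],"roll": 0,"grip": 0}
    - {"xyz": [0,0,0],"roll": 0,"grip": 0}

```text
time_s: 42.17
position: [0.6399, 0.0363, 0.0792]
tcp_rot: [[-0.997, -0.073, 0.001], [-0.073, 0.997, -0.0], [-0.001, -0.0, -1.0]]
force: [-0.6, 0.2, -1.1]
opening: 0.005
grasp_force: 0.0
```

Request:
move_arm:
  increments:
    - {"xyz": [5,0,-30],"roll": 0,"grip": 0}
    - {"xyz": [10,-35,-30],"roll": 0,"grip": 0}
    - {"xyz": [10,-38,0],"roll": 0,"grip": 0}
    - {"xyz": [10,-38,0],"roll": 0,"grip": 0}

```text
time_s: 42.5
position: [0.6147, -0.0735, 0.138]
tcp_rot: [[-0.997, -0.076, 0.005], [-0.076, 0.997, -0.002], [-0.005, -0.002, -1.0]]
force: [0.7, -0.5, -0.0]
opening: 0.002
grasp_force: 0.0
```

```bash
python3 - <<'E'
from h import *
lever()
E
```

```text
red px 37 (np.int64(296), np.int64(303), np.int64(194), np.int64(198)) [-0.0001  0.0665  0.086 ] [-0.0034  0.0589  0.0738] [0.0049 0.075  0.0912]
yellow 26 [0.035  0.0666 0.0904]
tcp local [-0.0506 -0.0483  0.137 ]
```

Request:
move_arm:
  increments:
    - {"xyz": [-12,-2,0],"roll": 0,"grip": 50}
    - {"xyz": [-12,-2,0],"roll": 0,"grip": 50}
    - {"xyz": [0,0,0],"roll": 0,"grip": 50}
    - {"xyz": [0,0,0],"roll": 0,"grip": 50}
    - {"xyz": [0,0,0],"roll": 0,"grip": 50}

```text
time_s: 42.97
position: [0.6366, -0.0746, 0.1354]
tcp_rot: [[-0.997, -0.074, -0.002], [-0.074, 0.997, 0.0], [0.002, 0.001, -1.0]]
force: [0.2, -1.0, -0.3]
opening: 0.301
grasp_force: 0.0
```

```bash
python3 - <<'E'
from h import *
delta(toW([-.026,-.053,.0995])); rib()
E
```

```text
at [ 0.6366 -0.0746  0.1354] tool shift mm [ -0.7 -10.3  35.9] xang -175.78
rib scene 107 min [-0.0534 -0.0592  0.0966] max [ 0.0062 -0.0464  0.1278]
```

Request:
move_arm:
  increments:
    - {"xyz": [0,-10,0],"roll": 0,"grip": 50}
    - {"xyz": [0,0,0],"roll": 0,"grip": 50}
    - {"xyz": [0,0,12],"roll": 0,"grip": 50}
    - {"xyz": [0,0,12],"roll": 0,"grip": 50}
    - {"xyz": [0,0,11],"roll": 0,"grip": 50}

```text
time_s: 43.48
position: [0.6374, -0.0849, 0.0993]
tcp_rot: [[-0.997, -0.073, -0.001], [-0.073, 0.997, 0.0], [0.001, 0.001, -1.0]]
force: [-0.5, 0.8, 0.0]
opening: 0.501
grasp_force: 0.0
```

Request:
move_arm:
  increments:
    - {"xyz": [0,0,0],"roll": 0,"grip": 50}
    - {"xyz": [0,0,0],"roll": 0,"grip": 0}
    - {"xyz": [0,0,0],"roll": 0,"grip": 0}
    - {"xyz": [0,0,0],"roll": 0,"grip": 0}
    - {"xyz": [0,0,0],"roll": 0,"grip": 0}

```text
time_s: 43.9
position: [0.6386, -0.0852, 0.1014]
tcp_rot: [[-0.997, -0.073, 0.001], [-0.073, 0.997, -0.0], [-0.001, -0.0, -1.0]]
force: [0.4, -0.9, 0.7]
opening: 0.279
grasp_force: 0.0
```

Request:
move_arm:
  increments:
    - {"xyz": [0,0,0],"roll": 0,"grip": 0}
    - {"xyz": [0,0,0],"roll": 0,"grip": 0}
    - {"xyz": [0,0,0],"roll": 0,"grip": 0}

```text
time_s: 44.15
position: [0.6385, -0.0848, 0.1014]
tcp_rot: [[-0.997, -0.073, 0.001], [-0.073, 0.997, 0.0], [-0.001, 0.0, -1.0]]
force: [-0.1, 1.9, 1.3]
opening: 0.157
grasp_force: 30.0
```

Request:
move_arm:
  increments:
    - {"xyz": [0,12,0],"roll": 0,"grip": 0}
    - {"xyz": [0,22,0],"roll": 0,"grip": 0}
    - {"xyz": [0,25,0],"roll": 0,"grip": 0}
    - {"xyz": [0,25,0],"roll": 0,"grip": 0}
    - {"xyz": [0,18,0],"roll": 0,"grip": 0}

```text
time_s: 44.57
position: [0.6308, 0.0176, 0.1014]
tcp_rot: [[-0.997, -0.074, 0.001], [-0.074, 0.997, -0.002], [-0.001, -0.002, -1.0]]
force: [-0.0, -3.3, 1.2]
opening: 0.156
grasp_force: 30.0
```

Request:
move_arm:
  increments:
    - {"xyz": [0,10,0],"roll": 0,"grip": 0}
    - {"xyz": [0,5,0],"roll": 0,"grip": 0}
    - {"xyz": [0,3,0],"roll": 0,"grip": 0}
    - {"xyz": [0,0,0],"roll": 0,"grip": 0}
    - {"xyz": [0,0,0],"roll": 0,"grip": 0}

```text
time_s: 44.98
position: [0.6295, 0.035, 0.1014]
tcp_rot: [[-0.997, -0.072, 0.0], [-0.072, 0.997, 0.002], [-0.0, 0.002, -1.0]]
force: [-1.3, 1.6, 5.2]
opening: 0.154
grasp_force: 30.0
```

Request:
move_arm:
  increments:
    - {"xyz": [0,2,0],"roll": 0,"grip": 0}
    - {"xyz": [0,2,0],"roll": 0,"grip": 0}
    - {"xyz": [0,0,0],"roll": 0,"grip": 0}

```text
time_s: 45.23
position: [0.6293, 0.0376, 0.1014]
tcp_rot: [[-0.997, -0.072, 0.0], [-0.072, 0.997, -0.0], [-0.0, -0.0, -1.0]]
force: [-0.6, -1.1, 5.2]
opening: 0.156
grasp_force: 30.0
```

Request:
move_arm:
  increments:
    - {"xyz": [0,2,0],"roll": 0,"grip": 0}
    - {"xyz": [0,2,0],"roll": 0,"grip": 0}
    - {"xyz": [0,0,0],"roll": 0,"grip": 0}

```text
time_s: 45.48
position: [0.6291, 0.04, 0.1014]
tcp_rot: [[-0.997, -0.073, 0.0], [-0.073, 0.997, -0.003], [-0.0, -0.003, -1.0]]
force: [-1.4, -4.7, 5.1]
opening: 0.156
grasp_force: 30.0
```

Request:
move_arm:
  increments:
    - {"xyz": [0,2,0],"roll": 0,"grip": 0}
    - {"xyz": [0,1,0],"roll": 0,"grip": 0}
    - {"xyz": [0,0,0],"roll": 0,"grip": 0}
    - {"xyz": [0,0,0],"roll": 0,"grip": 0}

```text
time_s: 45.82
position: [0.6292, 0.04, 0.1014]
tcp_rot: [[-0.997, -0.073, 0.0], [-0.073, 0.997, -0.007], [0.0, -0.007, -1.0]]
force: [-2.1, -11.8, 4.7]
opening: 0.155
grasp_force: 30.0
```

Request:
move_arm:
  increments:
    - {"xyz": [0,-0.5,0],"roll": 0,"grip": 50}
    - {"xyz": [0,0,0],"roll": 0,"grip": 50}
    - {"xyz": [0,0,0],"roll": 0,"grip": 50}
    - {"xyz": [0,0,0],"roll": 0,"grip": 50}
    - {"xyz": [0,0,-30],"roll": 0,"grip": 50}

```text
time_s: 46.23
position: [0.6238, 0.0457, 0.1251]
tcp_rot: [[-0.997, -0.073, -0.014], [-0.073, 0.997, 0.002], [0.013, 0.003, -1.0]]
force: [-0.5, 0.6, -0.5]
opening: 0.439
grasp_force: 0.0
```

Request:
move_arm:
  increments:
    - {"xyz": [0,0,-35],"roll": 0,"grip": 50}
    - {"xyz": [30,-20,-20],"roll": 0,"grip": 50}
    - {"xyz": [30,-28,0],"roll": 0,"grip": 50}
    - {"xyz": [30,-28,0],"roll": 0,"grip": 50}
    - {"xyz": [30,-28,0],"roll": 0,"grip": 50}

```text
time_s: 46.65
position: [0.5154, -0.0675, 0.1862]
tcp_rot: [[-0.997, -0.075, 0.001], [-0.075, 0.997, 0.0], [-0.001, 0.0, -1.0]]
force: [-0.7, -1.0, -0.3]
opening: 0.502
grasp_force: 0.0
```

Request:
move_arm:
  increments:
    - {"xyz": [20,-35,0],"roll": 0,"grip": 50}
    - {"xyz": [20,-35,0],"roll": 0,"grip": 50}
    - {"xyz": [0,-40,0],"roll": 0,"grip": 50}
    - {"xyz": [0,-40,0],"roll": 0,"grip": 50}
    - {"xyz": [0,0,0],"roll": 0,"grip": 50}

```text
time_s: 47.07
position: [0.4897, -0.2277, 0.1864]
tcp_rot: [[-0.998, -0.068, 0.005], [-0.068, 0.998, -0.006], [-0.005, -0.006, -1.0]]
force: [1.3, 0.7, 0.5]
opening: 0.499
grasp_force: 0.0
```

```bash
python3 - <<'E'
from h import *
im,d=snap("top"); b=im[130:250,245:405]; a=im[270:350,170:250]
cv2.imwrite("pics/final.png",np.hstack([cv2.resize(b,(533,400),interpolation=cv2.INTER_CUBIC),cv2.resize(a,(260,400),interpolation=cv2.INTER_CUBIC)])[...,::-1])
rib(); lever()
for k,v in pots({k:G[k] if k not in"de" else ((.403,.257),dict(d=.071,e=.078)[k]) for k in "ade"},("scene","top")).items(): print(k,v)
s=bot.read_state(); print(s["position"],s["force"])
E
```

```text
rib top 159 min [-0.0545  0.0658  0.0944] max [0.0027 0.0768 0.1285]
rib scene 95 min [-0.0549  0.0654  0.0962] max [0.0047 0.0768 0.1273]Traceback (most recent call last):
  File "<stdin>", line 4, in <module>
  File "h.py", line 60, in lever
    print("red px",len(u),(u.min(),u.max(),v.min(),v.max()) if len(u) else "", np.median(q,axis=0).round(4) if len(u) else "",q.min(0).round(4),q.max(0).round(4))
                                                                                                                              ~~~~~^^^
    return umr_minimum(a, axis, None, out, keepdims, initial, where)
ValueError: zero-size array to reduction operation minimum which has no identity
```

View pics/final.png

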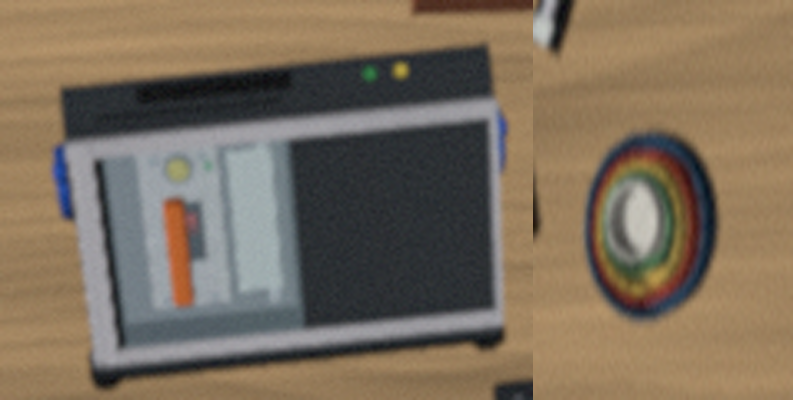

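The final crop shows the shutter's black edge against the left stile (crop x of about 110), the red lever up near (192, 222), and all pots concentric in the blue one at (650, 225). Handing in.

```bash
python3 -c "
from rig import bot
print(bot.hand_in())"
```

```text
the job is handed in; nothing more can be done
None
```

I handed the job in; no verdict came back. All four herb pots are nested in order in the blue pot, the breaker was tripped with the yellow button, the lever is back up, and the shutter is shut to within about 1 mm.

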